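# Set out the bench for dial work

### The job

Set out the bench for dial work: lay the black steel bench block flat, exactly midway between the lidded jar on the front half of the bench and the cup of swabs, its long side along the line joining them, and put the brass dial holder centred on top of it, dial up. Stand the green bur stand midway between the block and the swab cup, on the same line, and stand the loupe upright on the bench on the robot's side of the block, in line with the block's middle, with a finger's width (2 cm) of clear bench between them. Do not disturb the small brown mortar or the rubber puffer lying on the front half of the bench.

Things in the scene. Friction and masses are not known exactly. Their poses are not given: they have to be found in the camera images.
- bench_block: loose black steel bench block, a plain cuboid 44 (its x) x 66 (its y, long side) x 22 mm high, 0.34 to 0.5 kg. Origin: centre of its underside; z up. Pick it across its 44 mm width.
- dial_holder: loose brass dial holder, a flat disc 41 mm in diameter and 6 mm thick with a white enamel dial in its upper face. Origin: centre of its underside; z up. It lies dial up at the start; pick it by the rim.
- loupe: loose black eye loupe with a thin brass band, round, 34 mm in diameter at the foot and about 29 mm at the waist, 30 mm high, 16 to 28 g. Origin: centre of its underside; z up. It stands upright at the start.
- bur_stand: loose green bur stand, a stepped block with three cutters standing on it: foot 46 (x) x 30 (y) x 13 mm high, upper step 40 x 24 mm up to 24 mm, cutter heads up to 58 mm. Origin: centre of its underside; x along its long side, z up. Pick it across its short way (y); which way it is turned at the end does not matter.
- jar: landmark, fixed to the bench: round jar with a whitish screw lid, 54 mm in diameter at the lid, 62 mm high, alone on the front half of the bench (the white jars farther back, and the flat black pad in front of the microscope, belong to the room). Origin: centre of its underside. The swab cup stands 300 mm from it, along its +y or -y axis; its x axis is level, at right angles to the line joining the two, and points away from the robot.
- swab_cup: landmark, fixed to the bench: clear round beaker with white cotton swabs standing in it, 42 mm in diameter, 69 mm high with the swabs. Origin: centre of its underside. It stands to the left or to the right of the work place, the jar on the other side.
- mortar: bystander, loose: brown octagonal mortar, 60 mm across, 30 mm high. Origin: centre of its underside. Leave it where it stands.
- puffer: bystander, loose: orange-red rubber air puffer lying on the bench, 42 x 88 (y) x 42 mm. Origin: centre of its underside. Leave it where it lies.
There are look-alikes about, which are no part of the job. Leave any orange or purple look-alike of the loupe alone.

How it is judged:
By the outcome, as a careful person would: the job done as asked, in the order asked, and still so for the second after the job is handed in, with the robot touching nothing.
It also fails if it takes over 104 s, if anything falls off the work surface, if the arm or the gripper's body presses on something with over 40 N, if the wrist force passes 120 N, or if a joint passes its speed limit or range.

### The arm

A 7-joint arm with a two-finger parallel gripper is mounted at the origin on a cart in front of the work surface, level with it; the furniture and walls round the work are solid. World frame = base frame: x ahead of the robot, y to its left, z up, the work surface at z = 0. Lengths are in m, angles in rad, forces in N, time in s.
With the tool pointing down it reaches from about 0.35 to 0.9 m from the base axis. Payload 8.1 kg.
Tool frame: the origin (TCP) lies at the very end of the fingers, on their centre line; the grasp point (between the pads) lies 19 mm behind it (env.grasp_offset is the distance from the TCP to the grasp point, in m); z points along the fingers, y is the direction in which the jaws open and shut (so a half turn about z gives the same grasp; the last joint's range is limited). The gripper opens to 85 mm and grips with 20 to 120 N. Pads are 22 mm wide; open, the fingers measure 114 mm over their backs; the gripper's body (76 mm by 85 mm) begins 54 mm behind the grasp point. The pads swing forward as they close: fully open they stand 13 mm farther back than shut.
Start: joints at [-1.325, 0.434, 0.025, 1.573, -0.012, 1.134, -0.075], TCP at [0.214, 0.587, 0.231] pointing down, gripper open.
Joint ranges: [-2.62, 2.62], [-0.44, 2.09], [-1.27, 1.32], [0.08, 2.57], [-1.32, 4.46], [0.12, 2], [-2.74, 2.74]. Speed limits (rad/s): [2.22, 2.22, 3.01, 3.01, 3.14, 3.14, 3.14].

### API

Orientations are given as [roll, pitch, yaw] about the fixed x, y, z axes, in that order (R = Rz(yaw) Ry(pitch) Rx(roll)).
In Python, from station import env, imaging gives the robot as it stands.
- The arm moves only by the tool carry_out, never from a script. Its arguments are lists of equal length, an entry for each row: "fingers": the opening in per cent of the stroke, from 0 (shut) to 100 (fully open); "linear": the shift along the tool's x, y, z as a fraction of full scale, a list of three; "turn": the turn about the tool's z as a fraction of full scale. In form: {"fingers": [fingers, ...], "linear": [[tx, ty, tz], ...], "turn": [turn, ...]}. A call has 1 to 5 rows; each row shifts and turns the commanded pose from where the row before left it, along the tool's axes as they then stand; what a row does not reach is not made up. Full scale, the value 1, is 0.02 m for a shift and 0.08 rad for a turn. A row lasts 1/8 s, in which the tool goes at most 62.5 mm and 10.7 degrees, less where a joint would pass 70% of its speed; a pose out of reach is approached as far as the arm can. A call with a number of a shift or a turn outside -1 to 1 is refused whole. A call with a gripper value outside its range is refused whole. The fingers move at their own pace and stop on an object; "force" is the grip in N (left out, the last holds). Time passes only in rows, so rows that do not move let the fingers close. It gives the time, the measured TCP pose, the force and the opening at its end, in the units of the state.
- env.get_obs(): the state, without advancing time (a new reading comes with each control period).
- imaging.capture(name): name is "side" or "top"; returns a dict with "image" (420x560x3 uint8, blue, green, red), "depth" (420x560 float32, m along the optical axis (not along the pixel's ray), 0 where there is no reading), "intrinsics" (3x3 intrinsics, pixels), "rvec" (rotation vector, rad) and "tvec" (3), from world to camera coordinates, as OpenCV has them. Camera axes: x right, y down, z forward; pixel columns grow to the right and rows downward; lengths in m; the calibration is good to about 2 mm. A picture is of the moment at which its call begins.
- env.job_done(): hands the job in, once; it reports no verdict.
The state is a dict: "time_s": time; "q": joint angles; "qvel": joint speeds; "tau": joint torques, N m; "ee_pos": TCP position; "tcp_rot": TCP orientation; "ft_force": force on the tool from outside, world axes, zero at the start; "wrist_torque": the same for the moment, N m; "grip_width": finger opening in m.
Only numpy, scipy, OpenCV 4.12 (cv2) and the standard library are available. Lean on these libraries where they do the work, as an engineer would, in place of code of your own. Each camera call takes 0.05 s, during which the arm holds its last target.

## Working session

There is one attempt and no reset: what is moved stays moved. The work goes in short steps, Python scripts to look and compute and a tool call to move; the robot and the scene stay as the last step left them, time stands still between calls to the robot, and variables do not carry over. Pictures are saved under pics/ and viewed, and the job is handed in when it is done.

Besides the shell and the picture viewer there is one more tool, called after "Request:" as name(argument=value, ...), one argument or row to a line, values as JSON. carry_out: Moves the arm, as the interface text tells. Shift numbers are shares of 0.02 m and turn numbers shares of 0.08 rad, none past 1 either way. Its arguments: {"type":"object","properties":{"fingers":{"type":"array","items":{"type":"number"}},"linear":{"type":"array","items":{"type":"array","items":{"type":"number","minimum":-1,"maximum":1}}},"turn":{"type":"array","items":{"type":"number","minimum":-1,"maximum":1}},"force":{"type":"number"}},"required":["fingers","linear","turn"]}

```bash
ls; mkdir -p pics; python3 - <<'E'
from station import env, imaging
import cv2
print(env.get_obs(), env.grasp_offset)
import numpy as np
for n in("side","top"):
    c=imaging.capture(n); cv2.imwrite(f"pics/{n}0.png",c["image"]); np.savez(f"{n}0.npz",**c)
    R=cv2.Rodrigues(np.array(c["rvec"]))[0]; print(n,-R.T@np.array(c["tvec"]).ravel(),R[2],c["intrinsics"])
E
```

```text
pics
{'time_s': 0.0, 'q': array([-1.32461444,  0.43520333,  0.02494048,  1.57411336, -0.01157316,
        1.13402003, -0.07509845]), 'qvel': array([-1.53465650e-03, -1.23841128e-03, -1.18496773e-03,  6.28025870e-05,
       -1.16823121e-03,  7.66507316e-04, -1.02355601e-03]), 'tau': array([ 5.12237202e-04, -6.70476222e+01,  1.02597501e+00, -3.16222394e+01,
        1.58570940e-02,  1.24584959e-02, -2.99152839e-05]), 'ee_pos': array([0.21346262, 0.58686136, 0.23053153]), 'tcp_rot': array([-3.14000054e+00,  1.54988939e-04,  2.79278332e+00]), 'ft_force': array([-0.78022897,  0.24052485,  0.80659343]), 'wrist_torque': array([ 0.03260959,  0.00167683, -0.02934993]), 'grip_width': 0.0854479393270279} 0.0187
side [-0.04358698 -0.92831267  0.6134341 ] [ 0.44848362  0.77321636 -0.44832901] [[465.45594661   0.         279.03042783]
 [  0.         465.45594661 210.69687418]
 [  0.           0.           1.        ]]
top [0.19716274 0.04211176 1.59358604] [ 0.19988322  0.0050554  -0.97980669] [[523.68978252   0.         279.24799739]
 [  0.         523.68978252 210.96450239]
 [  0.           0.           1.        ]]
```

View pics/side0.png

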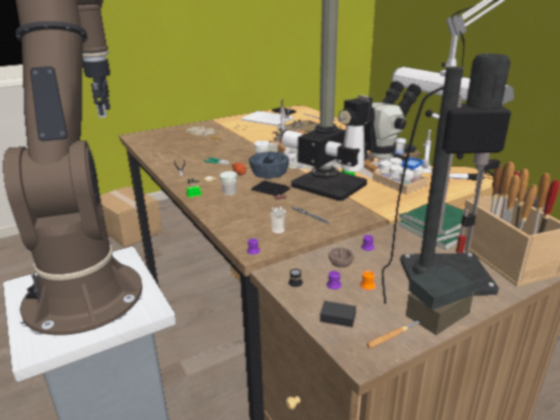

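View pics/top0.png

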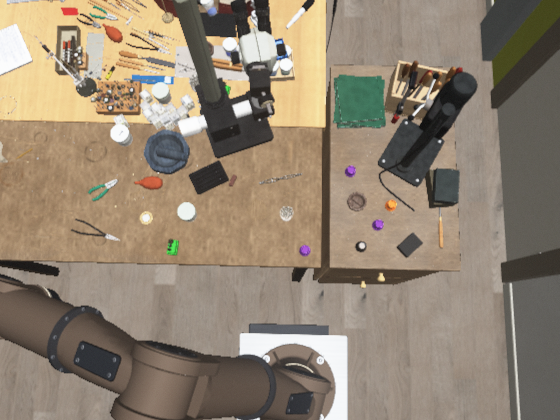

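```bash
python3 - <<'E'
import cv2
t=cv2.imread("pics/top0.png");s=cv2.imread("pics/side0.png")
cv2.imwrite("pics/c1.png",cv2.resize(t[160:270,120:320],None,fx=4,fy=4,interpolation=cv2.INTER_CUBIC))
cv2.imwrite("pics/c2.png",cv2.resize(t[150:275,320:470],None,fx=4.5,fy=4.5,interpolation=cv2.INTER_CUBIC))
cv2.imwrite("pics/c3.png",cv2.resize(s[130:340,150:400],None,fx=2.8,fy=2.8,interpolation=cv2.INTER_CUBIC))
E
```

```text
(no output)
```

View pics/c1.png

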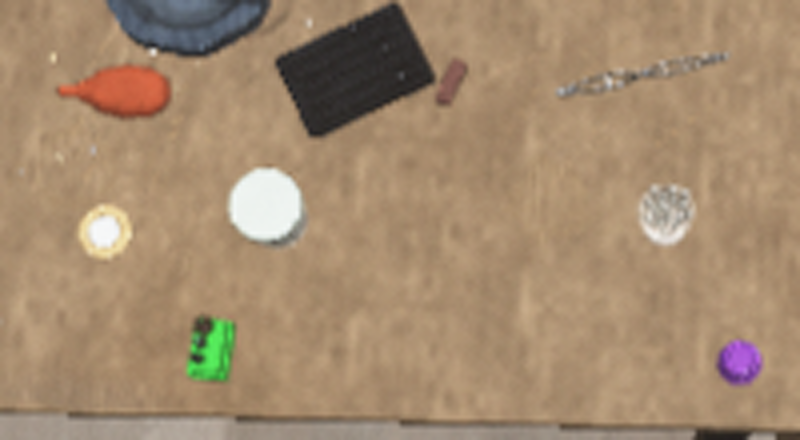

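View pics/c2.png

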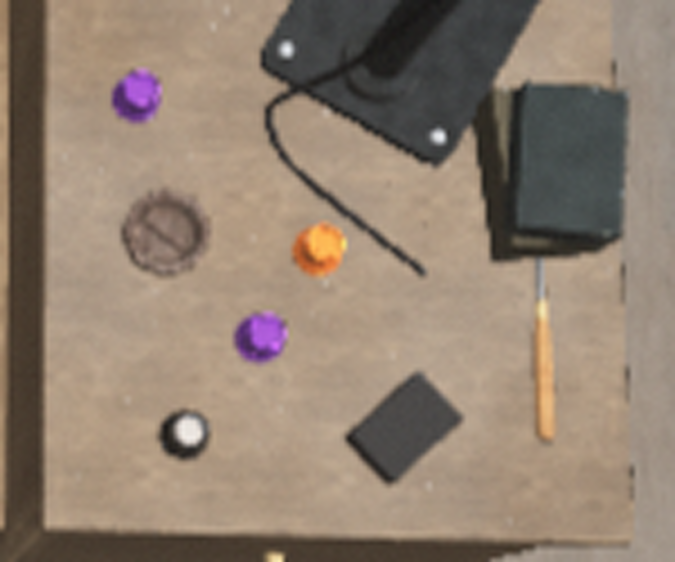

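View pics/c3.png

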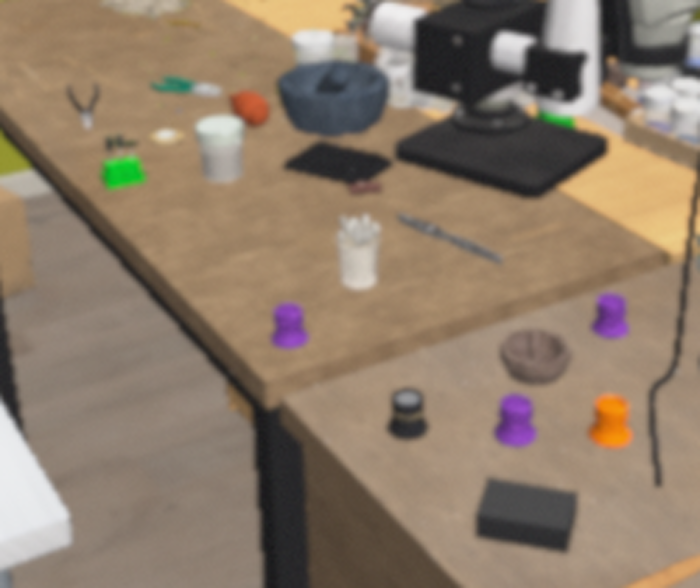

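```bash
cat > h.py <<'E'
import numpy as np, cv2
def load(f): 
    d=np.load(f); return {k:d[k] for k in d}
def snap(n,tag):
    from station import imaging
    c=imaging.capture(n); cv2.imwrite(f"pics/{n}{tag}.png",c["image"]); np.savez(f"{n}{tag}.npz",**c); return c
def cloud(c):
    d=c["depth"]; K=c["intrinsics"]; R=cv2.Rodrigues(np.array(c["rvec"],float))[0]; t=np.array(c["tvec"],float).ravel()
    v,u=np.mgrid[:d.shape[0],:d.shape[1]]
    P=np.stack([(u-K[0,2])/K[0,0]*d,(v-K[1,2])/K[1,1]*d,d],-1)
    return (P-t)@R   # R^T (P-t)
def pix(c,u,v,z):
    K=c["intrinsics"]; R=cv2.Rodrigues(np.array(c["rvec"],float))[0]; t=np.array(c["tvec"],float).ravel()
    r=R.T@np.array([(u-K[0,2])/K[0,0],(v-K[1,2])/K[1,1],1]); o=-R.T@t
    return (o+r*(z-o[2])/r[2])
def proj(c,p):
    return cv2.projectPoints(np.array(p,float).reshape(-1,3),np.array(c["rvec"],float),np.array(c["tvec"],float),c["intrinsics"],None)[0].reshape(-1,2)
E
python3 - <<'E'
from h import *
c=load("top0.npz"); W=cloud(c)
for n,(u,v) in dict(bench=(230,240),bench2=(250,190),rbench=(380,255),jar=(187,211),cup=(287,213),bur=(178,247),dial=(146,217),loupe=(361,246),block=(410,244),mort=(357,201),puf=(150,183),pad=(210,178)).items():
    p=W[v,u]; print(n,p.round(4))
# blobs
def blob(name,box,lo,hi):
    u0,u1,v0,v1=box; P=W[v0:v1,u0:u1].reshape(-1,3); m=(P[:,2]>lo)&(P[:,2]<hi); Q=P[m]
    (cx,cy),(w,h),a=cv2.minAreaRect((Q[:,:2]*1000).astype(np.float32)); print(name,m.sum(),Q.mean(0).round(4),'rect',round(cx,1),round(cy,1),round(w,1),round(h,1),round(a,1),'zmax',Q[:,2].max().round(4), 'zmed',np.median(Q[:,2]).round(4))
blob('jar',(170,206,195,228),.045,.08)
blob('cup',(272,302,198,230),.03,.08)
blob('bur',(160,186,233,258),.008,.08)
blob('dial',(135,158,205,229),.003,.02)
blob('loupe',(350,372,235,257),.015,.05)
blob('block',(393,427,228,260),.014,.04)
blob('mortar',(343,371,187,216),.01,.05)
blob('puffer',(133,166,172,193),.01,.06)
blob('purple',(296,314,242,258),.01,.06)
E
```

```text
bench [0.4275 0.1992 0.0007]
bench2 [ 0.5873  0.1436 -0.0014]
rbench [ 3.926e-01 -2.606e-01 -3.000e-04]
jar [0.5039 0.3264 0.0562]
cup [0.504  0.0267 0.062 ]
bur [0.4017 0.357  0.0031]
dial [0.4921 0.4612 0.0053]
loupe [ 0.4137 -0.1971  0.0368]
block [ 0.4249 -0.3465  0.0262]
mort [ 0.5536 -0.1872  0.0274]
puf [0.5917 0.4478 0.0402]
pad [0.6206 0.2696 0.008 ]
jar 273 [0.504  0.3275 0.0615] rect 505.1 328.4 53.3 53.3 76.8 zmax 0.0718 zmed 0.0615
cup 108 [0.5093 0.029  0.053 ] rect 508.9 28.0 40.9 39.4 1.4 zmax 0.0698 zmed 0.0545
bur 156 [0.4022 0.3686 0.0271] rect 408.0 364.9 43.1 73.8 88.2 zmax 0.0624 zmed 0.0242
dial 195 [0.4956 0.4608 0.0064] rect 494.1 461.8 73.6 70.0 2.6 zmax 0.0155 zmed 0.0058
loupe 64 [ 0.4184 -0.2007  0.0289] rect 417.9 -201.5 24.4 23.9 89.7 zmax 0.039 zmed 0.0294
block 324 [ 0.4257 -0.3471  0.0225] rect 426.4 -347.9 43.9 68.2 43.0 zmax 0.0312 zmed 0.0225
mortar 262 [ 0.5556 -0.1872  0.0206] rect 554.3 -187.3 58.4 59.4 7.2 zmax 0.0338 zmed 0.0207
puffer 268 [0.5977 0.447  0.0338] rect 603.1 451.9 49.4 101.7 4.2 zmax 0.0485 zmed 0.0348
purple 70 [ 0.4023 -0.0292  0.0272] rect 406.8 -27.8 40.6 25.0 19.4 zmax 0.0374 zmed 0.028
```

```bash
python3 - <<'E'
from h import *
c=load("top0.npz"); I=c["image"]; H=cv2.cvtColor(I,cv2.COLOR_BGR2HSV).astype(int)
def seg(n,box,f,z):
    u0,u1,v0,v1=box; h=H[v0:v1,u0:u1]; m=f(h[...,0],h[...,1],h[...,2]).astype(np.uint8)
    k,l,s,ce=cv2.connectedComponentsWithStats(m); i=1+np.argmax(s[1:,4]); 
    pts=np.argwhere(l==i)[:,::-1]+[u0,v0]
    W=np.array([pix(c,u,v,z)[:2] for u,v in pts])*1000
    r=cv2.minAreaRect(W.astype(np.float32)); (cx,cy),rad=cv2.minEnclosingCircle(W.astype(np.float32))
    print(n,len(pts),'mean',W.mean(0).round(1),'rect',np.round(r[0],1),np.round(r[1],1),round(r[2],1),'circ',round(cx,1),round(cy,1),round(rad,1),'pxc',pts.mean(0).round(1), 'bbox',W.min(0).round(),W.max(0).round())
seg('jar',(170,206,195,228),lambda h,s,v:(s<45)&(v>190),.062)
seg('cup',(272,302,198,230),lambda h,s,v:(s<50),.045)
seg('bur',(160,190,233,262),lambda h,s,v:(h>45)&(h<75)&(s>100),.02)
seg('dial',(135,158,205,229),lambda h,s,v:(v>185),.006)
seg('dialw',(135,158,205,229),lambda h,s,v:(v>185)&(s<60),.006)
seg('loupe',(350,372,235,257),lambda h,s,v:(v<75)|(s<40),.015)
seg('block',(393,427,228,262),lambda h,s,v:(v<80),.022)
seg('mortar',(343,371,187,216),lambda h,s,v:(v<110),.02)
cv2.imwrite("pics/c4.png",cv2.resize(I[195:262,160:200],None,fx=9,fy=9,interpolation=cv2.INTER_CUBIC))
cv2.imwrite("pics/c5.png",cv2.resize(I[195:232,268:306],None,fx=14,fy=14,interpolation=cv2.INTER_CUBIC))
E
```

```text
jar 261 mean [504. 329.] rect [504.3 329.8] [51.8 51.3] 1.4 circ 504.3 328.3 27.7 pxc [185.8 210.6] bbox [478. 304.] [530. 356.]
cup 153 mean [506.4  29.7] rect [507.4  29.6] [43.1 36.2] 1.4 circ 507.4 29.1 23.6 pxc [286.  213.3] bbox [486.  11.] [529.  48.]
bur 136 mean [397.6 369.1] rect [399.2 370.2] [42.6 32.6] 1.4 circ 399.2 370.2 24.8 pxc [172.9 247.5] bbox [378. 354.] [421. 386.]
dial 155 mean [490.8 461.4] rect [490.5 460.9] [43.1 40.8] 47.2 circ 491.9 460.5 22.6 pxc [145.8 217.4] bbox [470. 442.] [514. 483.]
dialw 54 mean [490.7 462.1] rect [490.4 462.5] [22.5 21.6] 4.2 circ 490.9 461.9 12.4 pxc [145.6 217.4] bbox [479. 451.] [502. 474.]
loupe 83 mean [ 416.4 -198.8] rect [ 415.4 -198.9] [27.3 27.9] 89.7 circ 416.7 -198.9 16.7 pxc [360.4 246.1] bbox [ 401. -213.] [ 429. -185.]
block 288 mean [ 422.9 -343.7] rect [ 423.  -343.8] [41.6 66.1] 42.9 circ 422.4 -344.4 37.1 pxc [408.8 244.8] bbox [ 389. -381.] [ 456. -308.]
mortar 39 mean [ 560.5 -200.2] rect [ 560.4 -198.3] [41.9 22.4] 26.0 circ 557.0 -191.4 21.2 pxc [360.9 199.5] bbox [ 537. -210.] [ 577. -179.]
```

View pics/c4.png

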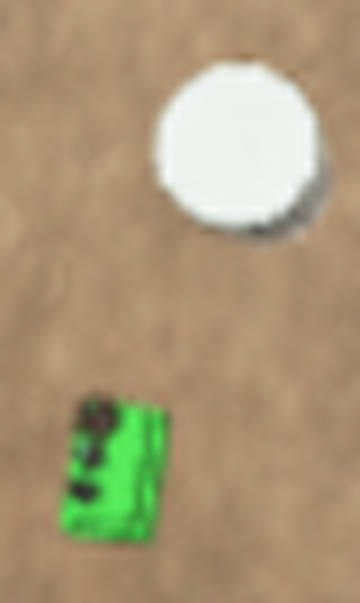

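View pics/c5.png

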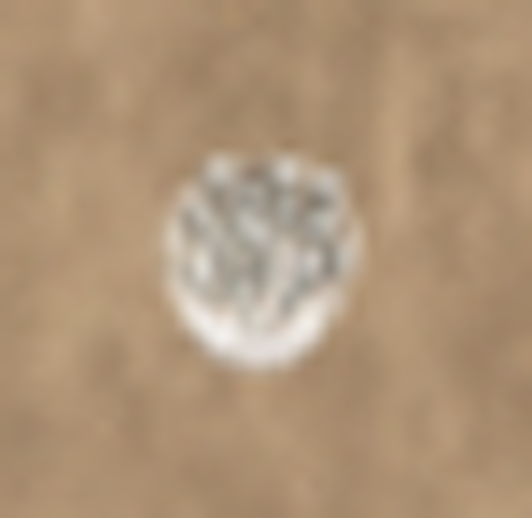

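```bash
python3 - <<'E'
from h import *
c=load("side0.npz"); I=c["image"]; t=load("top0.npz")
a=np.linspace(0,2*np.pi,60)
def circ(x,y,r,z): return np.c_[x+r*np.cos(a),y+r*np.sin(a),0*a+z]
for cam,nm,crops in((c,'s',[(205,255,135,190),(255,305,190,245),(270,320,255,295)]),(t,'t',[(165,210,190,230),(265,310,190,235),(345,380,230,262)])):
    for k,(u0,u1,v0,v1) in enumerate(crops):
        f=9; im=cv2.resize(cam["image"][v0:v1,u0:u1],None,fx=f,fy=f,interpolation=cv2.INTER_CUBIC)
        x,y,L=[(.504,.329,[(.027,.062),(.025,0)]),(.506,.0295,[(.021,.0),(.021,.052)]),(.4165,-.199,[(.017,0),(.0145,.03)])][k]
        for r,z in L:
            p=((proj(cam,circ(x,y,r,z))-[u0-.5,v0-.5])*f).astype(np.int32)
            cv2.polylines(im,[p],True,(0,0,255),1)
        cv2.imwrite(f"pics/f{nm}{k}.png",im)
ims=[cv2.resize(cv2.imread(f"pics/f{n}{k}.png"),(260,260)) for n in'st' for k in range(3)]
cv2.imwrite("pics/fit.png",np.vstack([np.hstack(ims[:3]),np.hstack(ims[3:])]))
E
```

```text
(no output)
```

View pics/fit.png

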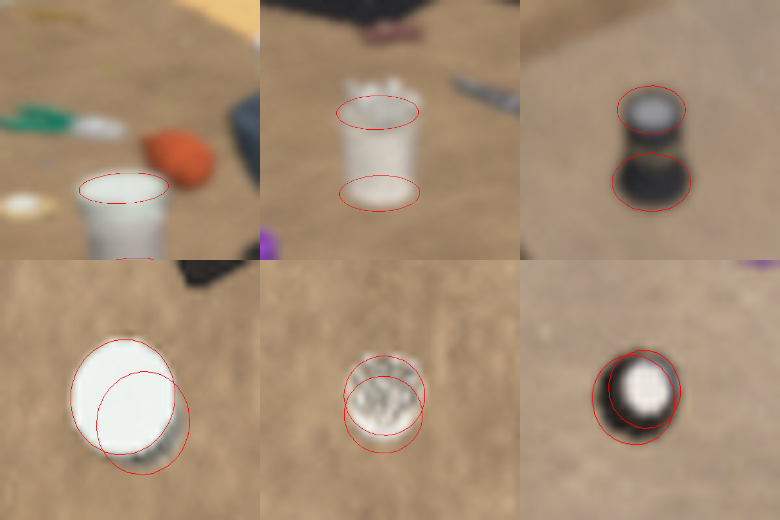

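```bash
python3 - <<'E'
from h import *
c=load("side0.npz"); t=load("top0.npz")
a=np.linspace(0,2*np.pi,60)
def circ(x,y,r,z): return np.c_[x+r*np.cos(a),y+r*np.sin(a),0*a+z]
rows=[]
for cam,(u0,u1,v0,v1) in((c,(255,305,205,240)),(t,(266,306,195,230))):
    ims=[]
    for x,y in((.506,.0295),(.509,.0285),(.511,.029)):
        im=cv2.resize(cam["image"][v0:v1,u0:u1],(266*8//8*1,266),interpolation=cv2.INTER_CUBIC); s=np.array([266/(u1-u0),266/(v1-v0)])
        for r,z in((.0185,0.0),(.021,.05)):
            p=((proj(cam,circ(x,y,r,z))-[u0-.5,v0-.5])*s).astype(np.int32)
            cv2.polylines(im,[p],True,(0,0,255),1)
        ims.append(im)
    rows.append(np.hstack(ims))
cv2.imwrite("pics/fit2.png",np.vstack(rows))
E
```

```text
(no output)
```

View pics/fit2.png

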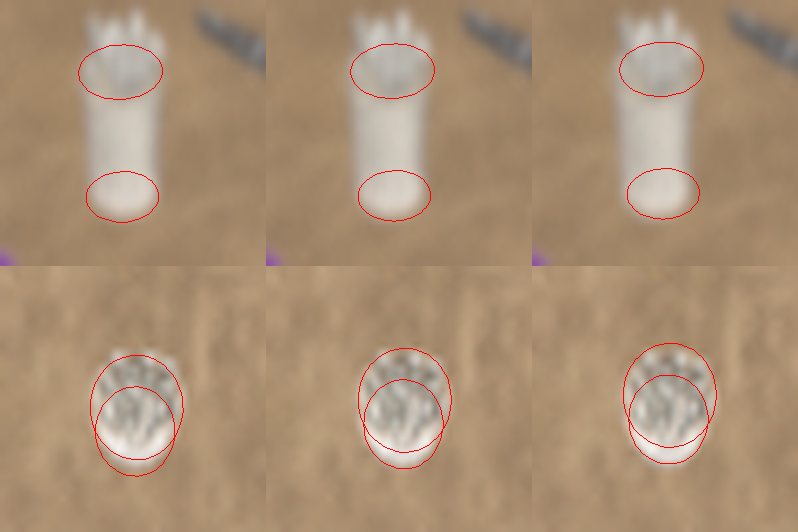

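```bash
cat > plan.py <<'E'
import sys,json,numpy as np
from station import env
# usage: plan.py x y z yawdeg [x y z yawdeg ...]
o=env.get_obs(); p=np.array(o["ee_pos"]); yaw=o["tcp_rot"][2]
print("t",round(o["time_s"],2),"pos",p.round(4),"rpy",np.degrees(o["tcp_rot"]).round(2),"F",np.round(o["ft_force"],1),"w",round(o["grip_width"],4))
a=[float(s) for s in sys.argv[1:]]
L=[];T=[]
for i in range(0,len(a),4):
    g=np.array(a[i:i+3]); gy=np.radians(a[i+3])
    dy=(gy-yaw+np.pi)%(2*np.pi)-np.pi
    d=g-p; n=max(1,int(np.ceil(max(np.linalg.norm(d)/.0199,abs(dy)/.0795))))
    for k in range(n):
        y=yaw; c,s=np.cos(y),np.sin(y); X=np.array([c,s,0]);Y=np.array([s,-c,0]);Z=np.array([0,0,-1.])
        e=g-p; r=e/(n-k)
        l=np.round([r@X/.02,r@Y/.02,r@Z/.02],2); t=round(-(((gy-yaw+np.pi)%(2*np.pi)-np.pi)/(n-k))/.08,2)
        L.append([float(v)+0. for v in l]);T.append(float(t)); p=p+.02*(l[0]*X+l[1]*Y+l[2]*Z); yaw-=.08*t
for i in range(0,len(L),5): print('"linear":',json.dumps(L[i:i+5]),'"turn":',T[i:i+5])
E
python3 plan.py .42 .25 .2 133 .424 -.344 .15 133
```

```text
t 0.1 pos [0.2135 0.5869 0.2306] rpy [-1.7992e+02  1.0000e-02  1.6002e+02] F [ 0.5 -0.1  0.4] w 0.086
"linear": [[-0.77, -0.62, 0.08], [-0.79, -0.6, 0.08], [-0.8, -0.58, 0.08], [-0.81, -0.56, 0.08], [-0.83, -0.54, 0.08]] "turn": [0.29, 0.29, 0.3, 0.29, 0.3]
"linear": [[-0.84, -0.52, 0.08], [-0.85, -0.5, 0.08], [-0.86, -0.48, 0.07], [-0.88, -0.46, 0.08], [-0.89, -0.44, 0.07]] "turn": [0.29, 0.3, 0.29, 0.3, 0.29]
"linear": [[-0.89, -0.42, 0.08], [-0.91, -0.39, 0.07], [-0.91, -0.37, 0.08], [-0.92, -0.35, 0.07], [-0.93, -0.33, 0.08]] "turn": [0.3, 0.29, 0.3, 0.29, 0.3]
"linear": [[-0.94, -0.31, 0.07], [-0.95, -0.29, 0.08], [-0.95, -0.27, 0.07], [-0.96, -0.24, 0.08], [-0.96, -0.22, 0.07]] "turn": [0.29, 0.3, 0.29, 0.3, 0.29]
"linear": [[-0.73, -0.67, 0.08], [-0.73, -0.67, 0.08], [-0.73, -0.67, 0.08], [-0.73, -0.67, 0.08], [-0.73, -0.67, 0.08]] "turn": [0.0, 0.0, 0.0, 0.0, 0.0]
"linear": [[-0.73, -0.67, 0.08], [-0.73, -0.67, 0.08], [-0.73, -0.67, 0.08], [-0.73, -0.67, 0.08], [-0.73, -0.67, 0.08]] "turn": [0.0, 0.0, 0.0, 0.0, 0.0]
"linear": [[-0.73, -0.67, 0.09], [-0.73, -0.67, 0.08], [-0.73, -0.67, 0.09], [-0.73, -0.67, 0.08], [-0.73, -0.67, 0.09]] "turn": [0.0, 0.0, 0.0, 0.0, 0.0]
"linear": [[-0.73, -0.67, 0.08], [-0.73, -0.67, 0.09], [-0.73, -0.67, 0.08], [-0.73, -0.67, 0.09], [-0.73, -0.67, 0.08]] "turn": [0.0, 0.0, 0.0, 0.0, 0.0]
"linear": [[-0.73, -0.67, 0.09], [-0.72, -0.67, 0.08], [-0.73, -0.67, 0.09], [-0.72, -0.67, 0.08], [-0.73, -0.67, 0.09]] "turn": [0.0, 0.0, 0.0, 0.0, 0.0]
"linear": [[-0.72, -0.67, 0.08], [-0.73, -0.67, 0.09], [-0.72, -0.67, 0.08], [-0.73, -0.68, 0.09], [-0.72, -0.67, 0.08]] "turn": [0.0, 0.0, 0.0, 0.0, 0.0]
```

Request:
carry_out(
  fingers=[100,100,100,100,100],
  linear=[
    [-0.77,-0.62,0.08],
    [-0.79,-0.6,0.08],
    [-0.8,-0.58,0.08],
    [-0.81,-0.56,0.08],
    [-0.83,-0.54,0.08],
  ],
  turn=[0.3,0.3,0.3,0.3,0.3],
)

```text
time_s: 0.72
ee_pos: [0.2659, 0.5015, 0.2234]
tcp_rot: [3.141, 0.0, 2.671]
ft_force: [0.2, -0.0, -0.3]
grip_width: 0.0856
```

Request:
carry_out(
  fingers=[100,100,100,100,100],
  linear=[
    [-0.84,-0.52,0.08],
    [-0.85,-0.5,0.08],
    [-0.86,-0.48,0.08],
    [-0.88,-0.46,0.08],
    [-0.89,-0.44,0.08],
  ],
  turn=[0.3,0.3,0.3,0.3,0.3],
)

```text
time_s: 1.35
ee_pos: [0.3171, 0.4173, 0.2152]
tcp_rot: [3.142, 0.0, 2.551]
ft_force: [0.1, -0.1, 0.3]
grip_width: 0.0854
```

Request:
carry_out(
  fingers=[100,100,100,100,100],
  linear=[
    [-0.9,-0.42,0.08],
    [-0.91,-0.39,0.08],
    [-0.91,-0.37,0.08],
    [-0.92,-0.35,0.08],
    [-0.93,-0.33,0.08],
  ],
  turn=[0.3,0.3,0.3,0.3,0.3],
)

```text
time_s: 1.98
ee_pos: [0.3685, 0.333, 0.2072]
tcp_rot: [3.142, 0.0, 2.431]
ft_force: [-0.8, 0.8, -0.6]
grip_width: 0.0851
```

Request:
carry_out(
  fingers=[100,100,100,100,100],
  linear=[
    [-0.94,-0.31,0.08],
    [-0.95,-0.29,0.08],
    [-0.95,-0.27,0.08],
    [-0.96,-0.24,0.08],
    [-0.96,-0.22,0.08],
  ],
  turn=[0.3,0.3,0.3,0.3,0.2],
)

```text
time_s: 2.6
ee_pos: [0.4195, 0.2483, 0.1992]
tcp_rot: [3.141, 0.0, 2.319]
ft_force: [1.0, 0.1, 1.4]
grip_width: 0.0856
```

```bash
python3 plan.py .424 -.344 .13 133
```

```text
t 2.6 pos [0.4195 0.2483 0.1992] rpy [179.99   0.   132.9 ] F [1.  0.1 1.4] w 0.0856
"linear": [[-0.73, -0.67, 0.12], [-0.73, -0.67, 0.12], [-0.73, -0.67, 0.12], [-0.73, -0.67, 0.11], [-0.73, -0.67, 0.12]] "turn": [-0.0, -0.0, -0.0, -0.0, -0.0]
"linear": [[-0.73, -0.67, 0.11], [-0.73, -0.67, 0.12], [-0.73, -0.67, 0.11], [-0.73, -0.67, 0.12], [-0.73, -0.66, 0.11]] "turn": [-0.0, -0.0, -0.0, -0.0, -0.0]
"linear": [[-0.73, -0.67, 0.12], [-0.73, -0.66, 0.11], [-0.73, -0.67, 0.12], [-0.73, -0.66, 0.11], [-0.73, -0.67, 0.12]] "turn": [-0.0, -0.0, -0.0, -0.0, -0.0]
"linear": [[-0.73, -0.66, 0.11], [-0.73, -0.67, 0.12], [-0.73, -0.66, 0.11], [-0.73, -0.67, 0.12], [-0.73, -0.66, 0.11]] "turn": [-0.0, -0.0, -0.0, -0.0, -0.0]
"linear": [[-0.72, -0.67, 0.12], [-0.73, -0.66, 0.11], [-0.72, -0.67, 0.12], [-0.73, -0.66, 0.11], [-0.72, -0.67, 0.12]] "turn": [-0.0, -0.0, -0.0, -0.0, -0.0]
"linear": [[-0.73, -0.66, 0.11], [-0.72, -0.67, 0.12], [-0.72, -0.66, 0.11], [-0.73, -0.67, 0.12], [-0.72, -0.67, 0.11]] "turn": [-0.0, -0.01, -0.0, -0.01, -0.0]
```

Request:
carry_out(
  fingers=[100,100,100,100,100],
  linear=[
    [-0.73,-0.67,0.12],
    [-0.73,-0.67,0.12],
    [-0.73,-0.67,0.12],
    [-0.73,-0.67,0.12],
    [-0.73,-0.67,0.12],
  ],
  turn=[0,0,0,0,0],
)

```text
time_s: 3.22
ee_pos: [0.4192, 0.149, 0.1872]
tcp_rot: [3.141, -0.0, 2.321]
ft_force: [0.2, -0.4, 0.2]
grip_width: 0.0856
```

Request:
carry_out(
  fingers=[100,100,100,100,100],
  linear=[
    [-0.73,-0.67,0.12],
    [-0.73,-0.67,0.12],
    [-0.73,-0.67,0.12],
    [-0.73,-0.67,0.12],
    [-0.73,-0.67,0.12],
  ],
  turn=[0,0,0,0,0],
)

```text
time_s: 3.85
ee_pos: [0.4198, 0.05, 0.1752]
tcp_rot: [3.141, -0.0, 2.321]
ft_force: [0.3, -0.1, -0.1]
grip_width: 0.0854
```

Request:
carry_out(
  fingers=[100,100,100,100,100],
  linear=[
    [-0.73,-0.67,0.12],
    [-0.73,-0.67,0.12],
    [-0.73,-0.67,0.12],
    [-0.73,-0.67,0.12],
    [-0.73,-0.67,0.12],
  ],
  turn=[0,0,0,0,0],
)

```text
time_s: 4.47
ee_pos: [0.4205, -0.0489, 0.1632]
tcp_rot: [3.141, -0.0, 2.321]
ft_force: [0.7, 0.3, 0.1]
grip_width: 0.0857
```

Request:
carry_out(
  fingers=[100,100,100,100,100],
  linear=[
    [-0.73,-0.67,0.12],
    [-0.73,-0.67,0.12],
    [-0.73,-0.67,0.12],
    [-0.73,-0.67,0.12],
    [-0.73,-0.67,0.12],
  ],
  turn=[0,0,0,0,0],
)

```text
time_s: 5.1
ee_pos: [0.4211, -0.1479, 0.1512]
tcp_rot: [3.141, -0.0, 2.321]
ft_force: [0.1, -0.3, 0.6]
grip_width: 0.0851
```

Request:
carry_out(
  fingers=[100,100,100,100,100],
  linear=[
    [-0.73,-0.67,0.12],
    [-0.73,-0.67,0.12],
    [-0.73,-0.67,0.12],
    [-0.73,-0.67,0.12],
    [-0.73,-0.67,0.12],
  ],
  turn=[0,0,0,0,0],
)

```text
time_s: 5.72
ee_pos: [0.4218, -0.2469, 0.1392]
tcp_rot: [3.141, -0.0, 2.321]
ft_force: [-0.2, 0.0, 1.1]
grip_width: 0.0854
```

Request:
carry_out(
  fingers=[100,100,100,100,100],
  linear=[
    [-0.73,-0.67,0.12],
    [-0.73,-0.67,0.12],
    [-0.73,-0.67,0.12],
    [-0.73,-0.67,0.12],
    [-0.73,-0.6,0.12],
  ],
  turn=[0,0,0,0,0],
)

```text
time_s: 6.35
ee_pos: [0.4236, -0.3451, 0.1272]
tcp_rot: [3.141, -0.0, 2.321]
ft_force: [0.8, 0.7, -0.4]
grip_width: 0.0854
```

```bash
python3 - <<'E'
from h import *
for n in("side","top"):
    c=snap(n,"1")
s=cv2.imread("pics/side1.png")[150:350,220:420]; t=cv2.imread("pics/top1.png")[190:290,350:450]
cv2.imwrite("pics/v1.png",np.hstack([cv2.resize(s,(400,400)),cv2.resize(t,(400,400))]))
E
python3 plan.py .4235 -.344 .13 133 .4235 -.344 .02 133
```

```text
t 6.45 pos [ 0.4235 -0.3465  0.1272] rpy [-1.7995e+02  5.0000e-02  1.3284e+02] F [0.9 0.4 0.3] w 0.0852
"linear": [[0.09, 0.08, -0.14], [0.0, 0.0, 0.92], [0.0, 0.0, 0.92], [0.0, 0.0, 0.92], [0.0, 0.0, 0.91]] "turn": [-0.03, -0.0, -0.0, -0.0, -0.0]
"linear": [[0.0, 0.0, 0.92], [0.0, 0.0, 0.91]] "turn": [-0.0, -0.0]
```

View pics/v1.png

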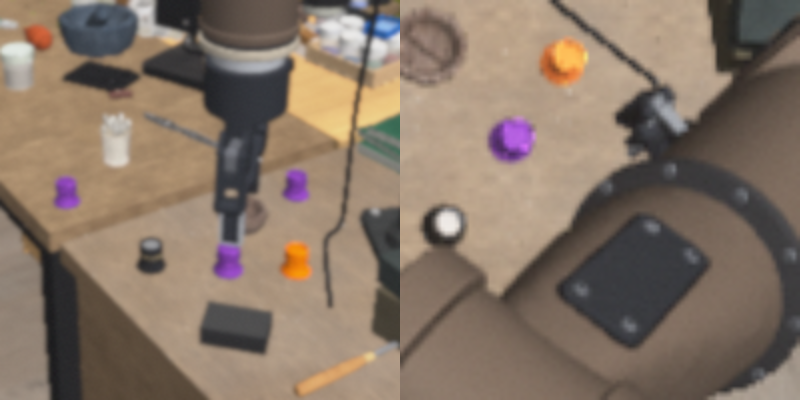

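```bash
python3 - <<'E'
from h import *
c=load("side1.npz"); 
print(proj(c,[[.4235,-.3465,.127],[.4235,-.3465,.14],[.4235,-.344,.022]]))
a=np.radians(42.85); e=np.array([np.cos(a),np.sin(a)])
L=[]
for s in(-1,1): 
    q=np.array([.4235,-.3465])+s*.0425*e; L.append([*q,.14])
print(proj(c,L))
im=cv2.resize(c["image"][180:350,260:400],None,fx=4,fy=4,interpolation=cv2.INTER_CUBIC)
for p in proj(c,L+[[.4235,-.3465,.14],[.4235,-.344,.022]]): cv2.circle(im,tuple(int(v) for v in (p-[260,180]+.5)*4),4,(0,0,255),-1)
cv2.imwrite("pics/v2.png",cv2.resize(im,None,fx=.85,fy=.85))
E
```

```text
[[339.63152241 264.68986399]
 [339.90938574 258.84670686]
 [336.75357431 308.50440877]]
[[335.82841148 271.23268921]
 [343.66383149 247.45175658]]
```

View pics/v2.png

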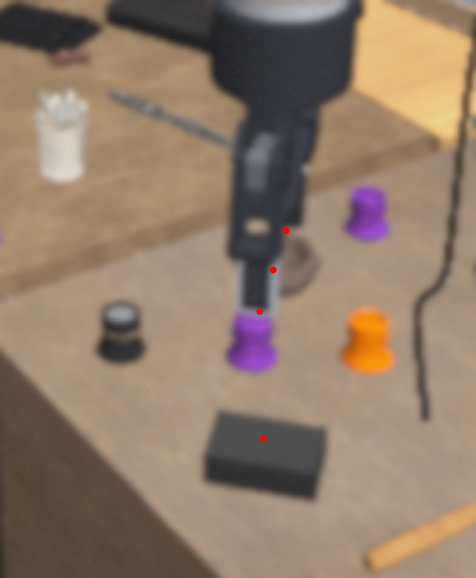

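Request:
carry_out(
  fingers=[100,100,100,100,100],
  linear=[
    [0.1,0.08,0.9],
    [0,0,1],
    [0,0,1],
    [0,0,1],
    [0,0,0.8],
  ],
  turn=[0,0,0,0,0],
)

```text
time_s: 7.08
ee_pos: [0.4239, -0.341, 0.0325]
tcp_rot: [3.141, -0.001, 2.321]
ft_force: [1.6, 0.6, -0.6]
grip_width: 0.0855
```

Request:
carry_out(
  fingers=[100,100,70,45,45],
  linear=[
    [0,0,0.8],
    [0,0,0.7],
    [0,0,0],
    [0,0,0],
    [0,0,0],
  ],
  turn=[0,0,0,0,0],
  force=60,
)

```text
time_s: 7.7
ee_pos: [0.424, -0.3425, 0.0042]
tcp_rot: [-3.141, 0.001, 2.32]
ft_force: [-2.4, -0.8, 3.1]
grip_width: 0.0426
```

Request:
carry_out(
  fingers=[30,30,30,30,30],
  linear=[
    [0,0,0],
    [0,0,0],
    [0,0,0],
    [0,0,0],
    [0,0,0],
  ],
  turn=[0,0,0,0,0],
  force=60,
)

```text
time_s: 8.32
ee_pos: [0.424, -0.3425, 0.0042]
tcp_rot: [-3.141, 0.001, 2.32]
ft_force: [-2.6, -0.4, 6.1]
grip_width: 0.0424
```

Request:
carry_out(
  fingers=[30,30,30,30,30],
  linear=[
    [0,0,-0.4],
    [0,0,-1],
    [0,0,-1],
    [0,0,-1],
    [0,0,-1],
  ],
  turn=[0,0,0,0,0],
)

```text
time_s: 8.95
ee_pos: [0.424, -0.3411, 0.0922]
tcp_rot: [3.141, -0.0, 2.321]
ft_force: [0.2, -0.3, -3.7]
grip_width: 0.0426
```

```bash
python3 plan.py .5055 .179 .12 90.6
```

```text
t 8.95 pos [ 0.424  -0.3411  0.0922] rpy [ 1.7998e+02 -2.0000e-02  1.3299e+02] F [ 0.2 -0.3 -3.7] w 0.0426
"linear": [[0.6, 0.77, -0.05], [0.62, 0.75, -0.05], [0.64, 0.73, -0.05], [0.66, 0.72, -0.05], [0.68, 0.7, -0.05]] "turn": [0.34, 0.34, 0.34, 0.34, 0.34]
"linear": [[0.7, 0.68, -0.05], [0.72, 0.66, -0.05], [0.74, 0.64, -0.05], [0.75, 0.62, -0.05], [0.77, 0.6, -0.05]] "turn": [0.34, 0.34, 0.34, 0.34, 0.34]
"linear": [[0.79, 0.58, -0.05], [0.8, 0.55, -0.05], [0.82, 0.53, -0.05], [0.83, 0.51, -0.05], [0.84, 0.49, -0.05]] "turn": [0.34, 0.34, 0.34, 0.34, 0.35]
"linear": [[0.86, 0.46, -0.05], [0.87, 0.44, -0.05], [0.88, 0.42, -0.05], [0.89, 0.39, -0.05], [0.9, 0.37, -0.05]] "turn": [0.34, 0.35, 0.34, 0.35, 0.34]
"linear": [[0.91, 0.34, -0.06], [0.92, 0.32, -0.05], [0.93, 0.29, -0.06], [0.94, 0.27, -0.05], [0.95, 0.24, -0.06]] "turn": [0.35, 0.34, 0.35, 0.34, 0.35]
"linear": [[0.95, 0.21, -0.05], [0.96, 0.18, -0.06]] "turn": [0.34, 0.35]
```

Request:
carry_out(
  fingers=[30,30,30,30,30],
  linear=[
    [0.6,0.77,-0.2],
    [0.62,0.75,-0.2],
    [0.64,0.73,-0.2],
    [0.66,0.72,-0.2],
    [0.68,0.7,-0.2],
  ],
  turn=[0.34,0.34,0.34,0.34,0.34],
)

```text
time_s: 9.57
ee_pos: [0.4394, -0.2442, 0.1117]
tcp_rot: [3.141, -0.0, 2.184]
ft_force: [-0.2, 1.2, -4.1]
grip_width: 0.0426
```

Request:
carry_out(
  fingers=[30,30,30,30,30],
  linear=[
    [0.7,0.68,-0.1],
    [0.72,0.66,-0.1],
    [0.74,0.64,-0.1],
    [0.75,0.62,0],
    [0.77,0.6,0],
  ],
  turn=[0.34,0.34,0.34,0.34,0.34],
)

```text
time_s: 10.2
ee_pos: [0.4545, -0.1479, 0.1177]
tcp_rot: [3.141, -0.0, 2.048]
ft_force: [0.0, 0.1, -3.1]
grip_width: 0.0425
```

Request:
carry_out(
  fingers=[30,30,30,30,30],
  linear=[
    [0.79,0.58,0],
    [0.8,0.55,0],
    [0.82,0.53,0],
    [0.83,0.51,0],
    [0.84,0.49,0],
  ],
  turn=[0.34,0.34,0.34,0.34,0.35],
)

```text
time_s: 10.82
ee_pos: [0.4693, -0.0516, 0.1176]
tcp_rot: [3.141, -0.001, 1.911]
ft_force: [-0.3, -0.4, -3.9]
grip_width: 0.0428
```

Request:
carry_out(
  fingers=[30,30,30,30,30],
  linear=[
    [0.86,0.46,0],
    [0.87,0.44,0],
    [0.88,0.42,0],
    [0.89,0.39,0],
    [0.9,0.37,0],
  ],
  turn=[0.34,0.35,0.34,0.35,0.34],
)

```text
time_s: 11.45
ee_pos: [0.4844, 0.0446, 0.1176]
tcp_rot: [-3.142, -0.001, 1.774]
ft_force: [0.3, 0.5, -3.8]
grip_width: 0.0426
```

Request:
carry_out(
  fingers=[30,30,30,30,30],
  linear=[
    [0.91,0.34,0],
    [0.92,0.32,0],
    [0.93,0.29,0],
    [0.94,0.27,0],
    [0.95,0.24,0],
  ],
  turn=[0.35,0.34,0.35,0.34,0.35],
)

```text
time_s: 12.08
ee_pos: [0.4994, 0.141, 0.1176]
tcp_rot: [-3.141, -0.001, 1.635]
ft_force: [-0.2, 0.4, -3.7]
grip_width: 0.0428
```

Request:
carry_out(
  fingers=[30,30,30],
  linear=[
    [0.95,0.21,0],
    [0.96,0.18,0],
    [0,0,0],
  ],
  turn=[0.34,0.35,0],
)

```text
time_s: 12.45
ee_pos: [0.5052, 0.1806, 0.1174]
tcp_rot: [-3.141, -0.001, 1.584]
ft_force: [-0.3, -0.3, -4.1]
grip_width: 0.0424
```

```bash
python3 plan.py .5055 .179 .03 90.6
python3 - <<'E'
from h import *
c=snap("side","2"); t=snap("top","2")
s=c["image"][90:260,150:350]
cv2.imwrite("pics/v3.png",np.hstack([cv2.resize(s,(400,400)),cv2.resize(t["image"][150:270,150:310],(400,400))]))
E
```

```text
t 12.45 pos [0.5052 0.1806 0.1174] rpy [-1.7998e+02 -4.0000e-02  9.0750e+01] F [-0.3 -0.3 -4.1] w 0.0424
"linear": [[-0.02, 0.0, 0.87], [-0.01, 0.0, 0.87], [-0.02, 0.0, 0.88], [-0.01, 0.01, 0.87], [-0.02, 0.0, 0.88]] "turn": [0.01, 0.01, 0.0, 0.01, 0.0]
```

View pics/v3.png

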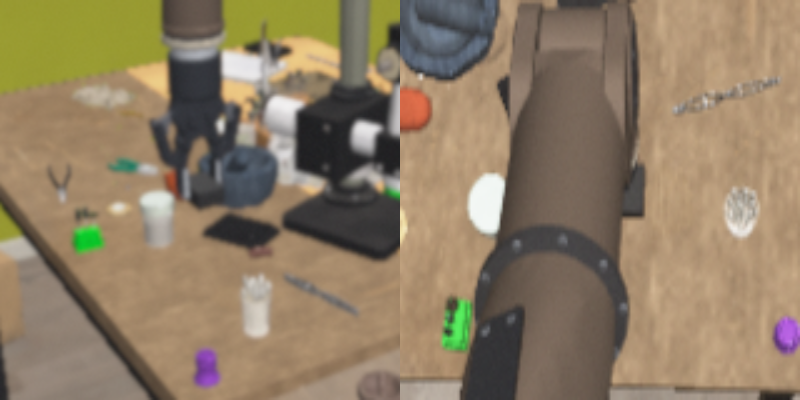

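Request:
carry_out(
  fingers=[30,30,30,30,30],
  linear=[
    [-0.04,0,1],
    [-0.02,0.01,1],
    [-0.02,0,1],
    [0,0,1],
    [0,0,0.7],
  ],
  turn=[0.03,0,0,0,0],
)

```text
time_s: 13.18
ee_pos: [0.5056, 0.1759, 0.0227]
tcp_rot: [-3.141, 0.0, 1.577]
ft_force: [-0.2, 0.0, -3.1]
grip_width: 0.0427
```

Request:
carry_out(
  fingers=[30,30,30,30,30],
  linear=[
    [0,0,0.5],
    [0,0,0.2],
    [0,0,0.1],
    [0,0,0.1],
    [0,0,0],
  ],
  turn=[0,0,0,0,0],
)

```text
time_s: 13.8
ee_pos: [0.5059, 0.177, 0.0055]
tcp_rot: [3.141, -0.0, 1.578]
ft_force: [0.5, -0.7, -3.8]
grip_width: 0.0424
```

```bash
python3 plan.py .5055 .179 .005 90.6
```

```text
t 13.8 pos [0.5059 0.177  0.0055] rpy [ 1.7999e+02 -1.0000e-02  9.0440e+01] F [ 0.5 -0.7 -3.8] w 0.0424
"linear": [[0.1, -0.02, 0.02]] "turn": [-0.04]
```

Request:
carry_out(
  fingers=[30,30,30,30,30],
  linear=[
    [0.1,-0.02,0],
    [0,0,0],
    [0,0,0.05],
    [0,0,0.05],
    [0,0,0],
  ],
  turn=[-0.04,0,0,0,0],
)

```text
time_s: 14.42
ee_pos: [0.5055, 0.179, 0.0042]
tcp_rot: [3.141, -0.001, 1.581]
ft_force: [-3.5, -0.0, 10.6]
grip_width: 0.0424
```

```bash
python3 plan.py .5055 .179 .003 90.6
```

```text
t 14.43 pos [0.5055 0.179  0.0042] rpy [ 1.7999e+02 -6.0000e-02  9.0610e+01] F [-3.5 -0.  10.6] w 0.0424
"linear": [[0.0, 0.0, 0.06]] "turn": [0.0]
```

On the bench (+10 N). Before letting go, check its position with the side camera.

```bash
cat > box.py <<'E'
from h import *
def box(c,x,y,yaw,z0=0,h=.022,w=.044,l=.066):
    a=np.radians(yaw-90); R=np.array([[np.cos(a),-np.sin(a)],[np.sin(a),np.cos(a)]])
    P=np.array([[-w/2,-l/2],[w/2,-l/2],[w/2,l/2],[-w/2,l/2]])@R.T+[x,y]
    return [proj(c,np.c_[P,np.full(4,z)]) for z in(z0+h,z0)]
def draw(c,crop,f,polys,out):
    u0,u1,v0,v1=crop; im=cv2.resize(c["image"][v0:v1,u0:u1],None,fx=f,fy=f,interpolation=cv2.INTER_CUBIC)
    raw=im.copy()
    for p in polys: cv2.polylines(im,[((p-[u0,v0]+.5)*f).astype(np.int32)],True,(0,0,255),1)
    cv2.imwrite(out,np.hstack([raw,im]))
E
python3 - <<'E'
from box import *
c=snap("side","3"); draw(c,(220,290,150,220),5.5,box(c,.5055,.179,90.6),"pics/v4.png")
E
```

```text
(no output)
```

View pics/v4.png

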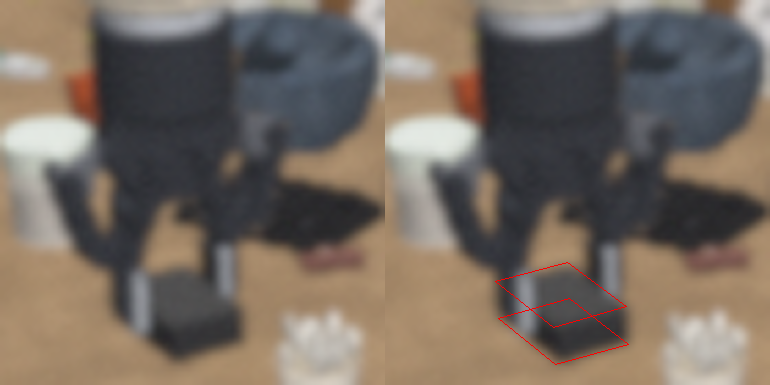

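Request:
carry_out(
  fingers=[50,60,75,100,100],
  linear=[
    [0,0,0],
    [0,0,0],
    [0,0,0],
    [0,0,-0.5],
    [0,0,-1],
  ],
  turn=[0,0,0,0,0],
)

```text
time_s: 15.1
ee_pos: [0.5051, 0.1786, 0.0336]
tcp_rot: [-3.141, 0.001, 1.581]
ft_force: [-0.5, 0.3, -0.1]
grip_width: 0.0852
```

Request:
carry_out(
  fingers=[100,100,100,100,100],
  linear=[
    [0,0,-1],
    [0,0,-1],
    [0,0,-1],
    [0,0,-0.6],
    [0.8,0,-0.6],
  ],
  turn=[0,0,0,0,0],
)

```text
time_s: 15.72
ee_pos: [0.5053, 0.1938, 0.1182]
tcp_rot: [3.141, 0.0, 1.579]
ft_force: [0.1, 0.1, -0.7]
grip_width: 0.0852
```

```bash
python3 plan.py .4907 .4615 .1 90.6
```

```text
t 15.72 pos [0.5053 0.1938 0.1182] rpy [1.7998e+02 1.0000e-02 9.0480e+01] F [ 0.1  0.1 -0.7] w 0.0852
"linear": [[0.96, -0.04, 0.06], [0.96, -0.04, 0.07], [0.96, -0.04, 0.06], [0.96, -0.05, 0.07], [0.95, -0.04, 0.06]] "turn": [-0.0, -0.0, -0.0, -0.0, -0.0]
"linear": [[0.96, -0.05, 0.07], [0.95, -0.04, 0.06], [0.96, -0.05, 0.07], [0.95, -0.04, 0.06], [0.96, -0.05, 0.07]] "turn": [-0.0, -0.0, -0.0, -0.0, -0.01]
"linear": [[0.95, -0.04, 0.06], [0.96, -0.05, 0.07], [0.95, -0.04, 0.06], [0.96, -0.05, 0.07]] "turn": [-0.0, -0.01, -0.0, -0.01]
```

Request:
carry_out(
  fingers=[100,100,100,100,100],
  linear=[
    [0.96,-0.04,0],
    [0.96,-0.04,0],
    [0.96,-0.04,0],
    [0.96,-0.04,0],
    [0.96,-0.04,0],
  ],
  turn=[0,0,0,0,0],
)

```text
time_s: 16.35
ee_pos: [0.5, 0.2922, 0.1171]
tcp_rot: [-3.141, 0.0, 1.582]
ft_force: [-0.4, 0.0, 0.3]
grip_width: 0.0855
```

Request:
carry_out(
  fingers=[100,100,100,100,100],
  linear=[
    [0.96,-0.05,0],
    [0.96,-0.05,0],
    [0.96,-0.05,0],
    [0.96,-0.05,0],
    [0.96,-0.05,0],
  ],
  turn=[0,0,0,0,0],
)

```text
time_s: 16.98
ee_pos: [0.4941, 0.3881, 0.1173]
tcp_rot: [3.142, -0.0, 1.581]
ft_force: [0.9, -0.2, 0.0]
grip_width: 0.0854
```

Request:
carry_out(
  fingers=[80,65,65,65,65],
  linear=[
    [0.96,-0.05,0],
    [0.96,-0.05,0],
    [0.96,-0.05,0.6],
    [0.8,-0.05,0.9],
    [0,0,0],
  ],
  turn=[0,0,0,0,0],
)

```text
time_s: 17.6
ee_pos: [0.4875, 0.4611, 0.0845]
tcp_rot: [-3.139, 0.002, 1.584]
ft_force: [-0.1, -0.6, -0.1]
grip_width: 0.0558
```

```bash
python3 plan.py .4907 .4615 .02 90.6
python3 - <<'E'
from box import *
c=snap("side","4");t=snap("top","4")
draw(c,(220,290,150,220),5.5,box(c,.5055,.179,90.6),"pics/v5.png")
draw(t,(205,265,180,240),6.5,box(t,.5055,.179,90.6),"pics/v6.png")
draw(t,(130,190,190,250),6.5,[],"pics/v7.png")
for z in (.0,.022): pass
g=cv2.cvtColor(t["image"],cv2.COLOR_BGR2GRAY)[190:236,215:260]; m=(g<75).astype(np.uint8)
k,l,s,ce=cv2.connectedComponentsWithStats(m); i=1+np.argmax(s[1:,4]); pts=np.argwhere(l==i)[:,::-1]+[215,190]
W=np.array([pix(t,u,v,.022)[:2] for u,v in pts])*1000; print(len(pts),W.mean(0),cv2.minAreaRect(W.astype(np.float32)))
E
```

```text
t 17.6 pos [0.4875 0.4611 0.0845] rpy [-1.7983e+02  1.4000e-01  9.0730e+01] F [-0.1 -0.6 -0.1] w 0.0558
"linear": [[0.01, 0.04, 0.81], [0.0, 0.04, 0.81], [0.01, 0.04, 0.8], [0.0, 0.04, 0.81]] "turn": [0.01, 0.01, 0.0, 0.01]
41 [485.02584834 173.01835893] ((485.081787109375, 172.2816619873047), (3.102928876876831, 61.079322814941406), 1.3999717235565186)
```

View pics/v5.png

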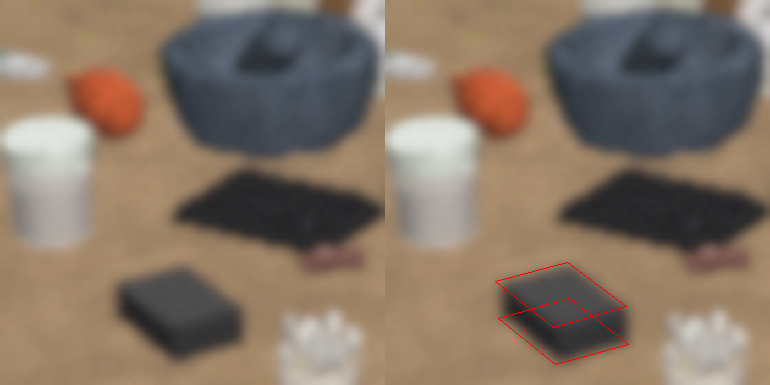

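View pics/v6.png

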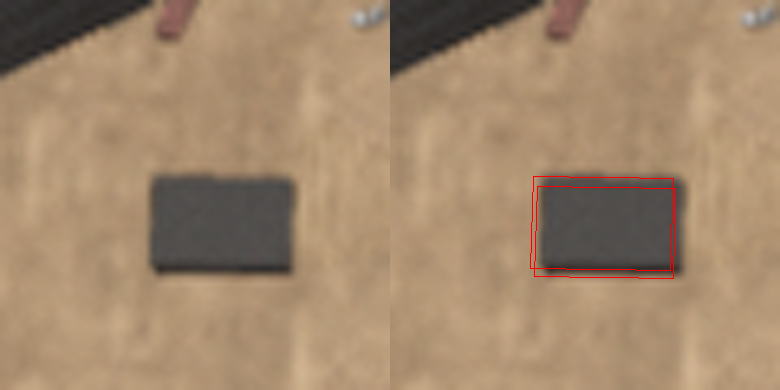

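```bash
cat > fitb.py <<'E'
from box import *
def soft(c,crop):
    u0,u1,v0,v1=crop; g=cv2.cvtColor(c["image"],cv2.COLOR_BGR2GRAY)[v0:v1,u0:u1].astype(float)
    bg=np.percentile(g,70); fg=np.percentile(g,4 if 0 else 8); a=np.clip((bg-12-g)/(bg-12-fg),0,1)
    a=np.clip(a*1.6,0,1); m=(a>.15).astype(np.uint8); k,l,s,_=cv2.connectedComponentsWithStats(m); i=1+np.argmax(s[1:,4]); a=a*(l==i)
    v,u=np.mgrid[v0:v1,u0:u1]; return np.array([(a*u).sum(),(a*v).sum()])/a.sum(),a.sum()
def pred(c,x,y,yaw):
    P=np.vstack(box(c,x,y,yaw)).astype(np.float32); h=cv2.convexHull(P); m=cv2.moments(h); return np.array([m["m10"],m["m01"]])/m["m00"],m["m00"]
E
python3 - <<'E'
from fitb import *
from scipy.optimize import least_squares
c=load("side4.npz");t=load("top4.npz")
cr={'s':(c,(234,271,193,217)),'t':(t,(220,258,200,230))}
for k,(cam,cp) in cr.items():
    s,a=soft(cam,cp); print(k,s,a,pred(cam,.5055,.179,90.6))
    r=least_squares(lambda q:pred(cam,*q,90.6)[0]-s,[.5,.18]); print(r.x)
t0=load("top0.npz"); s,a=soft(t0,(393,427,228,262)); print(s,a); r=least_squares(lambda q:pred(t0,*q,132.9)[0]-s,[.42,-.34]); print(r.x)
c0=load("side0.npz"); s,a=soft(c0,(315,362,296,328)); print(s,a); r=least_squares(lambda q:pred(c0,*q,132.9)[0]-s,[.42,-.34]); print(r.x, pred(c0,*r.x,132.9)[1])
E
```

```text
s [252.20086872 206.7468376 ] 280.8084507042254 (array([251.7267821 , 206.49183179]), 304.2907499654684)
[0.50583341 0.17662072]
t [238.67144258 214.17382146] 349.6380952380953 (array([237.28178284, 214.55314287]), 338.24444631394)
[0.50679449 0.17476908]
[409.04856856 244.78001771] 354.83376623376626
[ 0.42574744 -0.34716303]
[337.55320044 313.77649825] 729.8418604651163
[ 0.42404364 -0.34669131] 789.7641191263683
```

```bash
python3 plan.py .4907 .43 .12 90.6 .5055 .1755 .12 90.6 .5055 .1755 .006 90.6
```

```text
t 17.7 pos [0.4895 0.4594 0.0867] rpy [-1.7998e+02  9.0000e-02  9.0580e+01] F [-0.5 -0.1  0.5] w 0.0553
"linear": [[-0.49, 0.02, -0.56], [-0.49, 0.01, -0.55], [-0.49, 0.02, -0.56], [-0.98, 0.05, 0.0], [-0.98, 0.05, 0.0]] "turn": [-0.0, -0.0, -0.0, -0.0, -0.0]
"linear": [[-0.98, 0.05, 0.0], [-0.98, 0.05, 0.0], [-0.98, 0.05, 0.0], [-0.98, 0.04, 0.0], [-0.98, 0.05, 0.0]] "turn": [-0.0, -0.0, -0.0, -0.0, -0.0]
"linear": [[-0.98, 0.04, 0.0], [-0.98, 0.05, 0.0], [-0.98, 0.04, 0.0], [-0.98, 0.05, 0.0], [-0.98, 0.04, 0.0]] "turn": [-0.0, -0.0, -0.0, -0.0, -0.0]
"linear": [[-0.97, 0.05, 0.0], [0.0, 0.0, 0.95], [0.0, 0.0, 0.95], [0.0, 0.0, 0.95], [0.0, 0.0, 0.95]] "turn": [-0.0, -0.0, -0.0, -0.0, -0.0]
"linear": [[0.0, 0.0, 0.95], [0.0, 0.0, 0.95]] "turn": [-0.0, -0.0]
```

Request:
carry_out(
  fingers=[90,100,100,100,100],
  linear=[
    [-0.5,0.02,-0.8],
    [-0.6,0.02,-0.9],
    [-0.98,0.05,0],
    [-0.98,0.05,0],
    [-0.98,0.05,0],
  ],
  turn=[0,0,0,0,0],
)

```text
time_s: 18.32
ee_pos: [0.4939, 0.3776, 0.1211]
tcp_rot: [-3.141, 0.0, 1.581]
ft_force: [0.6, 0.0, 0.7]
grip_width: 0.0854
```

Request:
carry_out(
  fingers=[100,100,100,100,100],
  linear=[
    [-0.98,0.05,0],
    [-0.98,0.05,0],
    [-0.98,0.05,0],
    [-0.98,0.05,0],
    [-0.98,0.05,0],
  ],
  turn=[0,0,0,0,0],
)

```text
time_s: 18.95
ee_pos: [0.5002, 0.2803, 0.1213]
tcp_rot: [3.141, 0.0, 1.582]
ft_force: [-0.6, -0.8, -0.8]
grip_width: 0.0853
```

Request:
carry_out(
  fingers=[100,100,100,100,100],
  linear=[
    [-0.98,0.05,0],
    [-0.98,0.05,0],
    [-0.98,0.05,0],
    [-0.98,0.05,0],
    [-0.3,0.02,0.7],
  ],
  turn=[0,0,0,0,0],
)

```text
time_s: 19.58
ee_pos: [0.5063, 0.1958, 0.1077]
tcp_rot: [3.14, -0.001, 1.58]
ft_force: [-0.2, 0.2, -0.5]
grip_width: 0.0852
```

```bash
python3 plan.py .5055 .1755 .004 90.6
```

```text
t 19.57 pos [0.5063 0.1958 0.1077] rpy [ 1.7989e+02 -5.0000e-02  9.0510e+01] F [-0.2  0.2 -0.5] w 0.0852
"linear": [[-0.17, -0.01, 0.86], [-0.17, -0.01, 0.86], [-0.17, -0.01, 0.87], [-0.17, -0.01, 0.86], [-0.17, -0.01, 0.87]] "turn": [-0.0, -0.0, -0.01, -0.0, -0.01]
"linear": [[-0.17, 0.0, 0.86]] "turn": [-0.0]
```

Request:
carry_out(
  fingers=[100,100,100,100,100],
  linear=[
    [-0.9,0,0.8],
    [-0.1,-0.02,0.9],
    [0,0,1],
    [0,0,1],
    [0,0,0.9],
  ],
  turn=[0,0,0,0,0],
)

```text
time_s: 20.2
ee_pos: [0.5047, 0.1775, 0.0137]
tcp_rot: [-3.141, 0.0, 1.582]
ft_force: [0.2, 0.6, 0.8]
grip_width: 0.0853
```

Request:
carry_out(
  fingers=[80,60,40,30,30],
  linear=[
    [0,0,0.5],
    [0,0,0],
    [0,0,0],
    [0,0,0],
    [0,0,0],
  ],
  turn=[0,0,0,0,0],
)

```text
time_s: 20.82
ee_pos: [0.5054, 0.1774, 0.0057]
tcp_rot: [3.141, -0.0, 1.582]
ft_force: [-0.1, 0.1, 1.9]
grip_width: 0.0425
```

```bash
python3 plan.py .5055 .179 .006 90.6
```

```text
t 20.82 pos [0.5054 0.1774 0.0057] rpy [ 1.7997e+02 -2.0000e-02  9.0620e+01] F [-0.1  0.1  1.9] w 0.0425
"linear": [[0.08, 0.01, -0.02]] "turn": [0.0]
```

Request:
carry_out(
  fingers=[30,30,30,30,30],
  linear=[
    [0,0,-0.2],
    [0.09,0,0],
    [0.09,0,0],
    [0,0,0.1],
    [0,0,0],
  ],
  turn=[0,0,0,0,0],
)

```text
time_s: 21.45
ee_pos: [0.505, 0.1808, 0.007]
tcp_rot: [-3.141, 0.0, 1.582]
ft_force: [-0.6, -0.8, -4.5]
grip_width: 0.0424
```

Request:
carry_out(
  fingers=[30,30,30],
  linear=[
    [0,0,0.1],
    [0,0,0.03],
    [0,0,0],
  ],
  turn=[0,0,0],
)

```text
time_s: 21.82
ee_pos: [0.5052, 0.1809, 0.0057]
tcp_rot: [3.142, -0.001, 1.581]
ft_force: [-4.8, -1.0, 15.4]
grip_width: 0.0425
```

Request:
carry_out(
  fingers=[50,60,75,100,100],
  linear=[
    [0,0,0],
    [0,0,0],
    [0,0,0],
    [0,0,-0.5],
    [0,0,-1],
  ],
  turn=[0,0,0,0,0],
)

```text
time_s: 22.45
ee_pos: [0.5048, 0.1806, 0.035]
tcp_rot: [-3.141, 0.001, 1.581]
ft_force: [0.9, -0.7, -0.3]
grip_width: 0.0855
```

Request:
carry_out(
  fingers=[100,100,100,100,100],
  linear=[
    [0,0,-1],
    [0,0,-1],
    [0,0,-1],
    [0,0,-1],
    [1,0,-0.3],
  ],
  turn=[0,0,0,0,0],
)

```text
time_s: 23.08
ee_pos: [0.506, 0.1997, 0.1227]
tcp_rot: [3.139, -0.001, 1.578]
ft_force: [0.8, 1.0, -0.6]
grip_width: 0.0856
```

Request:
carry_out(
  fingers=[100,100,100,100,100],
  linear=[
    [1,-0.05,0],
    [1,-0.05,0],
    [1,-0.05,0],
    [1,-0.05,0],
    [1,-0.05,0],
  ],
  turn=[0,0,0,0,0],
)

```text
time_s: 23.7
ee_pos: [0.4987, 0.3022, 0.1205]
tcp_rot: [-3.141, 0.0, 1.582]
ft_force: [0.3, -0.2, -0.1]
grip_width: 0.0856
```

Request:
carry_out(
  fingers=[100,100,100,100,100],
  linear=[
    [1,-0.05,0],
    [1,-0.05,0],
    [1,-0.05,0],
    [1,-0.05,0],
    [1,-0.05,0],
  ],
  turn=[0,0,0,0,0],
)

```text
time_s: 24.32
ee_pos: [0.4927, 0.4021, 0.1207]
tcp_rot: [3.142, -0.0, 1.582]
ft_force: [0.5, 0.4, -0.6]
grip_width: 0.0854
```

```bash

python3 - <<'E'
from fitb import *
from scipy.optimize import least_squares
c=snap("side","5");t=snap("top","5")
for k,cam,cp in (('s',c,(234,271,193,217)),('t',t,(220,258,200,230))):
    s,a=soft(cam,cp); r=least_squares(lambda q:pred(cam,*q,90.6)[0]-s,[.5,.18]); print(k,s,a,r.x)
draw(t,(125,265,175,265),2.8,box(t,.5055,.179,90.6),"pics/v8.png")
E
python3 plan.py .4907 .4615 .02 90.6
```

```text
s [251.6686616 206.3550439] 277.22816901408453 [0.50549412 0.17893525]
t [237.52944873 214.22258901] 347.6707692307693 [0.50655559 0.17827943]
t 24.43 pos [0.492  0.404  0.1204] rpy [-1.7999e+02 -6.0000e-02  9.0820e+01] F [-0.7  0.2  1.3] w 0.0853
"linear": [[0.48, 0.0, 0.84], [0.48, 0.0, 0.84], [0.48, -0.01, 0.83], [0.48, -0.01, 0.84], [0.48, 0.0, 0.83]] "turn": [0.01, 0.01, 0.01, 0.01, 0.0]
"linear": [[0.48, -0.01, 0.84]] "turn": [0.01]
```

View pics/v8.png

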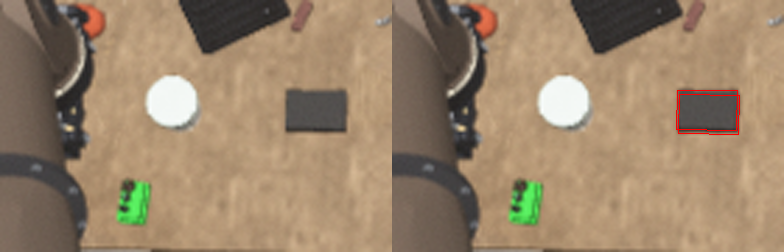

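Request:
carry_out(
  fingers=[80,65,65,65,65],
  linear=[
    [1,0,0],
    [1,0,0.7],
    [0.87,0,1],
    [0,0,1],
    [0,0,0.6],
  ],
  turn=[0,0,0,0,0],
)

```text
time_s: 25.05
ee_pos: [0.4917, 0.4571, 0.0526]
tcp_rot: [-3.14, 0.002, 1.581]
ft_force: [0.4, -1.0, 0.3]
grip_width: 0.0554
```

Request:
carry_out(
  fingers=[65,65,60,60,60],
  linear=[
    [0,0,0.8],
    [0,0,0.8],
    [0,0,0.3],
    [0,0,0.15],
    [0,0,0],
  ],
  turn=[0,0,0,0,0],
)

```text
time_s: 25.68
ee_pos: [0.4924, 0.4583, 0.014]
tcp_rot: [3.141, -0.0, 1.581]
ft_force: [-0.3, 0.1, 0.6]
grip_width: 0.0513
```

```bash
python3 plan.py .4907 .4615 0 90.6
python3 - <<'E'
from box import *
c=snap("side","6"); draw(c,(160,240,120,180),5,[],"pics/v9.png")
E
```

```text
t 25.68 pos [0.4924 0.4583 0.014 ] rpy [ 1.7998e+02 -2.0000e-02  9.0610e+01] F [-0.3  0.1  0.6] w 0.0513
"linear": [[0.16, -0.08, 0.7]] "turn": [0.0]
```

View pics/v9.png

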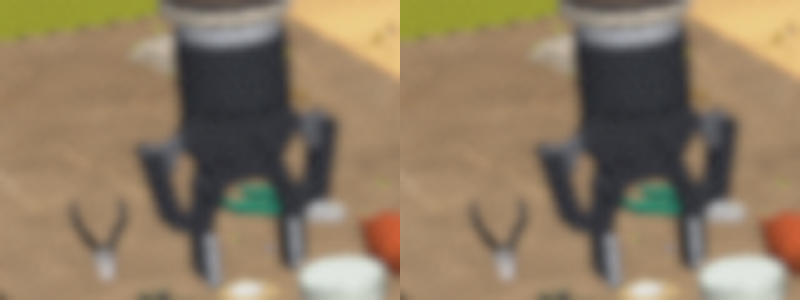

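Request:
carry_out(
  fingers=[60,60,60,60,60],
  linear=[
    [0.16,-0.08,0.3],
    [0,0,0.3],
    [0,0,0.1],
    [0,0,0.05],
    [0,0,0],
  ],
  turn=[0,0,0,0,0],
)

```text
time_s: 26.35
ee_pos: [0.4907, 0.4613, -0.0013]
tcp_rot: [3.141, 0.0, 1.581]
ft_force: [0.2, 0.5, -0.5]
grip_width: 0.0515
```

Request:
carry_out(
  fingers=[60,60,60],
  linear=[
    [0,0,0.1],
    [0,0,0.05],
    [0,0,0],
  ],
  turn=[0,0,0],
)

```text
time_s: 26.72
ee_pos: [0.4908, 0.4615, -0.0031]
tcp_rot: [3.141, -0.001, 1.581]
ft_force: [-1.6, -1.6, 11.0]
grip_width: 0.0513
```

Request:
carry_out(
  fingers=[60,45,35,35,35],
  linear=[
    [0,0,-0.19],
    [0,0,0],
    [0,0,0],
    [0,0,0],
    [0,0,0],
  ],
  turn=[0,0,0,0,0],
  force=25,
)

```text
time_s: 27.35
ee_pos: [0.4909, 0.4616, 0.0002]
tcp_rot: [3.141, -0.001, 1.581]
ft_force: [-1.4, -1.6, 8.8]
grip_width: 0.0393
```

Request:
carry_out(
  fingers=[35,35,35,35,35],
  linear=[
    [0,0,0],
    [0,0,-0.3],
    [0,0,-0.5],
    [0,0,-1],
    [0,0,-1],
  ],
  turn=[0,0,0,0,0],
)

```text
time_s: 27.98
ee_pos: [0.4909, 0.4615, 0.0573]
tcp_rot: [3.141, -0.0, 1.581]
ft_force: [-0.6, -0.8, -0.6]
grip_width: 0.0391
```

```bash
python3 plan.py .506 .179 .13 90.6
python3 - <<'E'
from box import *
c=snap("side","7"); draw(c,(160,240,110,180),5,[],"pics/v10.png")
E
```

```text
t 27.98 pos [0.4909 0.4615 0.0573] rpy [ 1.7996e+02 -3.0000e-02  9.0610e+01] F [-0.6 -0.8 -0.6] w 0.0391
"linear": [[-0.94, 0.04, -0.24], [-0.94, 0.04, -0.24], [-0.94, 0.04, -0.24], [-0.94, 0.04, -0.24], [-0.94, 0.04, -0.24]] "turn": [0.0, 0.0, 0.0, 0.0, 0.0]
"linear": [[-0.94, 0.04, -0.24], [-0.94, 0.04, -0.24], [-0.94, 0.04, -0.24], [-0.94, 0.04, -0.24], [-0.95, 0.04, -0.25]] "turn": [0.0, 0.0, 0.0, 0.0, 0.0]
"linear": [[-0.94, 0.04, -0.24], [-0.95, 0.04, -0.25], [-0.94, 0.04, -0.24], [-0.95, 0.04, -0.25], [-0.94, 0.05, -0.24]] "turn": [0.0, 0.0, 0.0, 0.0, 0.0]
```

View pics/v10.png

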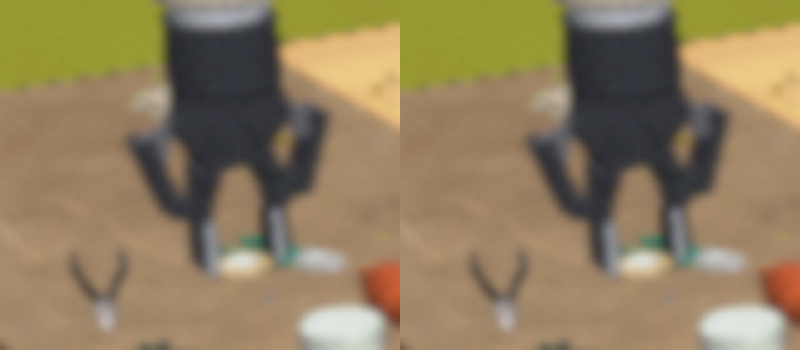

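Request:
carry_out(
  fingers=[35,35,35,35,35],
  linear=[
    [-0.3,0,-1],
    [-0.6,0.04,-1],
    [-0.94,0.04,-0.8],
    [-0.94,0.04,-0.2],
    [-0.94,0.04,0],
  ],
  turn=[0,0,0,0,0],
)

```text
time_s: 28.65
ee_pos: [0.4947, 0.3851, 0.1157]
tcp_rot: [-3.142, -0.0, 1.581]
ft_force: [0.3, 0.1, -0.8]
grip_width: 0.0388
```

Request:
carry_out(
  fingers=[35,35,35,35,35],
  linear=[
    [-0.95,0.04,0],
    [-0.95,0.04,0],
    [-0.95,0.04,0],
    [-0.95,0.04,0],
    [-0.95,0.04,0],
  ],
  turn=[0,0,0,0,0],
)

```text
time_s: 29.28
ee_pos: [0.4996, 0.2908, 0.1155]
tcp_rot: [3.142, 0.0, 1.582]
ft_force: [0.3, -0.8, 0.2]
grip_width: 0.0387
```

Request:
carry_out(
  fingers=[35,35,35,35,35],
  linear=[
    [-0.95,0.04,0],
    [-0.95,0.04,0],
    [-0.95,0.04,0],
    [-0.95,0.04,0],
    [-0.9,0.05,0],
  ],
  turn=[0,0,0,0,0],
)

```text
time_s: 29.9
ee_pos: [0.5049, 0.1968, 0.1156]
tcp_rot: [3.141, -0.0, 1.581]
ft_force: [0.1, 0.2, -0.8]
grip_width: 0.039
```

```bash
python3 plan.py .506 .179 .05 90.6
```

```text
t 29.9 pos [0.5049 0.1968 0.1156] rpy [179.99  -0.    90.61] F [ 0.1  0.2 -0.8] w 0.039
"linear": [[-0.22, 0.01, 0.82], [-0.22, 0.01, 0.82], [-0.23, 0.01, 0.82], [-0.22, 0.02, 0.82]] "turn": [0.0, 0.0, 0.0, 0.0]
```

Request:
carry_out(
  fingers=[35,35,35,35,35],
  linear=[
    [-0.75,0.04,0.5],
    [0,0,0.9],
    [0,0,0.9],
    [0,0,0.9],
    [0,0,0],
  ],
  turn=[0,0,0,0,0],
)

```text
time_s: 30.52
ee_pos: [0.5046, 0.1831, 0.0496]
tcp_rot: [-3.139, 0.001, 1.582]
ft_force: [0.4, 0.0, -1.0]
grip_width: 0.0391
```

Request:
carry_out(
  fingers=[35],
  linear=[
    [0,0,0],
  ],
  turn=[0],
)

```text
time_s: 30.65
ee_pos: [0.5059, 0.1832, 0.0515]
tcp_rot: [3.142, 0.0, 1.582]
ft_force: [-1.0, -1.2, 0.2]
grip_width: 0.0393
```

```bash
python3 - <<'E'
from box import *
c=snap("side","8"); a=np.linspace(0,2*np.pi,50)
from station import env; p=env.get_obs()["ee_pos"]
draw(c,(215,295,145,220),5,[proj(c,np.c_[p[0]+.0205*np.cos(a),p[1]+.0205*np.sin(a),0*a+p[2]+.006])]+box(c,.506,.179,90.6)[:1],"pics/v11.png")
E
python3 plan.py .506 .179 .0235 90.6
```

```text
t 30.7 pos [0.5061 0.1833 0.0518] rpy [ 1.7996e+02 -1.0000e-02  9.0620e+01] F [-0.4  0.1 -0.4] w 0.0392
"linear": [[-0.11, 0.0, 0.71], [-0.11, -0.01, 0.71]] "turn": [0.0, 0.01]
```

View pics/v11.png

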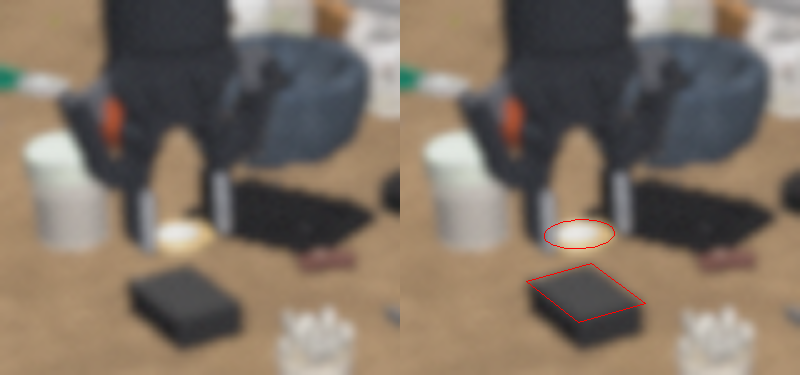

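Request:
carry_out(
  fingers=[35,35,35,35,35],
  linear=[
    [-0.21,0,0.4],
    [0,0,0.5],
    [0,0,0.3],
    [0,0,0.1],
    [0,0,0],
  ],
  turn=[0,0,0,0,0],
)

```text
time_s: 31.32
ee_pos: [0.5058, 0.1789, 0.0254]
tcp_rot: [-3.141, 0.0, 1.581]
ft_force: [-0.2, 0.1, -0.5]
grip_width: 0.0392
```

Request:
carry_out(
  fingers=[35],
  linear=[
    [0,0,0],
  ],
  turn=[0],
)

```text
time_s: 31.45
ee_pos: [0.506, 0.179, 0.0257]
tcp_rot: [3.141, -0.0, 1.582]
ft_force: [0.5, 0.4, -1.2]
grip_width: 0.039
```

```bash
python3 plan.py .506 .179 .0225 90.6
```

```text
t 31.45 pos [0.506  0.179  0.0257] rpy [ 1.7998e+02 -1.0000e-02  9.0620e+01] F [ 0.5  0.4 -1.2] w 0.039
"linear": [[0.0, 0.0, 0.16]] "turn": [0.0]
```

Request:
carry_out(
  fingers=[35,35,35,35,35],
  linear=[
    [0,0,0.06],
    [0,0,0.05],
    [0,0,0.03],
    [0,0,0.02],
    [0,0,0],
  ],
  turn=[0,0,0,0,0],
)

```text
time_s: 32.08
ee_pos: [0.5058, 0.1789, 0.0223]
tcp_rot: [-3.142, -0.0, 1.582]
ft_force: [0.8, -0.7, 0.1]
grip_width: 0.0392
```

Request:
carry_out(
  fingers=[35,35,35],
  linear=[
    [0,0,0.03],
    [0,0,0.02],
    [0,0,0],
  ],
  turn=[0,0,0],
)

```text
time_s: 32.45
ee_pos: [0.5058, 0.1789, 0.0221]
tcp_rot: [3.142, -0.001, 1.581]
ft_force: [-4.0, -1.2, 13.1]
grip_width: 0.0389
```

Request:
carry_out(
  fingers=[45,50,55,65,65],
  linear=[
    [0,0,0],
    [0,0,0],
    [0,0,0],
    [0,0,-0.5],
    [0,0,-1],
  ],
  turn=[0,0,0,0,0],
)

```text
time_s: 33.08
ee_pos: [0.5054, 0.1786, 0.0516]
tcp_rot: [-3.14, 0.001, 1.581]
ft_force: [-0.0, 0.0, -0.2]
grip_width: 0.0553
```

Request:
carry_out(
  fingers=[65,65,100,100,100],
  linear=[
    [0,0,-1],
    [0,0,-1],
    [0,0,-1],
    [0,0,-0.8],
    [0,0,0],
  ],
  turn=[0,0,0,0,0],
)

```text
time_s: 33.7
ee_pos: [0.5065, 0.1792, 0.1285]
tcp_rot: [3.14, -0.001, 1.582]
ft_force: [0.4, -0.6, -0.0]
grip_width: 0.0855
```

```bash
cat > bur.py <<'E'
from box import *
from scipy.optimize import minimize
S=8
def gmask(c,crop):
    u0,u1,v0,v1=crop; im=cv2.resize(c["image"][v0:v1,u0:u1],None,fx=S,fy=S,interpolation=cv2.INTER_CUBIC).astype(int)
    return ((im[...,1]>im[...,2]*1.2)&(im[...,1]>im[...,0]*1.2)).astype(np.uint8)
def hulls(c,x,y,yaw):  # yaw = long axis dir (x) deg
    return [np.vstack(box(c,x,y,yaw,z0=0,h=.013,w=.030,l=.046)),np.vstack(box(c,x,y,yaw,z0=.013,h=.011,w=.024,l=.040))]
def pm(c,crop,q):
    u0,u1,v0,v1=crop; m=np.zeros(((v1-v0)*S,(u1-u0)*S),np.uint8)
    for h in hulls(c,*q): cv2.fillConvexPoly(m,cv2.convexHull((((h-[u0,v0]+.5)*S)).astype(np.int32)),1)
    return m
def fit(views,q0):
    G=[(c,cr,cv2.morphologyEx(gmask(c,cr),cv2.MORPH_CLOSE,np.ones((15,15)))) for c,cr in views]
    f=lambda q: sum((pm(c,cr,(q[0]/1e3,q[1]/1e3,q[2])) != g).sum()/g.sum() for c,cr,g in G)
    best=min((minimize(f,[q0[0]*1e3+dx,q0[1]*1e3+dy,q0[2]+da],method="Nelder-Mead",options=dict(initial_simplex=np.array([q0[0]*1e3+dx,q0[1]*1e3+dy,q0[2]+da])+np.array([[0,0,0],[4,0,0],[0,4,0],[0,0,6]]))) for dx in(-2,2) for dy in(-2,2) for da in(-4,4)),key=lambda r:r.fun)
    return best.x,best.fun
E
python3 - <<'E'
from bur import *
t=load("top0.npz");c=load("side0.npz")
T=(t,(160,190,233,262));Sd=(c,(180,208,178,202))
for v in([T],[Sd],[T,Sd]): print(fit(v,(.398,.368,172)))
E
python3 plan.py
```

```text
(array([400.9853742 , 373.38150803, 174.65751081]), np.float64(0.13827886939161502))
(array([401.00321339, 376.66004334, 171.47867756]), np.float64(0.05695324881141046))
(array([400.56610862, 373.77732361, 174.89956962]), np.float64(0.23938544496319622))
t 33.7 pos [0.5065 0.1792 0.1285] rpy [ 1.7989e+02 -7.0000e-02  9.0620e+01] F [ 0.4 -0.6 -0. ] w 0.0855
```

```bash
python3 plan.py .401 .3745 .11 173
```

```text
t 33.7 pos [0.5065 0.1792 0.1285] rpy [ 1.7989e+02 -7.0000e-02  9.0620e+01] F [ 0.4 -0.6 -0. ] w 0.0855
"linear": [[0.52, -0.27, 0.05], [0.54, -0.23, 0.05], [0.55, -0.19, 0.05], [0.56, -0.15, 0.05], [0.57, -0.11, 0.05]] "turn": [-0.95, -0.95, -0.95, -0.95, -0.94]
"linear": [[0.58, -0.06, 0.05], [0.58, -0.02, 0.05], [0.58, 0.03, 0.05], [0.58, 0.07, 0.05], [0.57, 0.11, 0.05]] "turn": [-0.95, -0.94, -0.95, -0.94, -0.95]
"linear": [[0.56, 0.16, 0.05], [0.55, 0.2, 0.05], [0.53, 0.24, 0.05], [0.52, 0.28, 0.05], [0.49, 0.32, 0.04]] "turn": [-0.94, -0.95, -0.94, -0.95, -0.94]
"linear": [[0.47, 0.36, 0.05], [0.44, 0.39, 0.04], [0.41, 0.42, 0.05], [0.37, 0.45, 0.04]] "turn": [-0.95, -0.94, -0.95, -0.94]
```

Request:
carry_out(
  fingers=[100,100,100,100,100],
  linear=[
    [0.52,-0.27,0.05],
    [0.54,-0.23,0.05],
    [0.55,-0.19,0.05],
    [0.56,-0.15,0.05],
    [0.57,-0.11,0.05],
  ],
  turn=[-0.95,-0.95,-0.95,-0.95,-0.95],
)

```text
time_s: 34.33
ee_pos: [0.4774, 0.2303, 0.1215]
tcp_rot: [-3.14, 0.0, 1.964]
ft_force: [0.4, 0.1, 0.2]
grip_width: 0.0855
```

Request:
carry_out(
  fingers=[100,100,100,100,100],
  linear=[
    [0.58,-0.06,0.05],
    [0.58,-0.02,0.05],
    [0.58,0.03,0.05],
    [0.58,0.07,0.05],
    [0.57,0.11,0.05],
  ],
  turn=[-0.95,-0.94,-0.95,-0.94,-0.95],
)

```text
time_s: 34.95
ee_pos: [0.4496, 0.2814, 0.1165]
tcp_rot: [-3.14, -0.0, 2.342]
ft_force: [0.5, -1.0, -1.2]
grip_width: 0.0854
```

Request:
carry_out(
  fingers=[80,75,75,75,75],
  linear=[
    [0.56,0.16,0.05],
    [0.55,0.2,0.05],
    [0.53,0.24,0.05],
    [0.52,0.28,0.05],
    [0.49,0.32,0.04],
  ],
  turn=[-0.94,-0.95,-0.94,-0.95,-0.94],
)

```text
time_s: 35.58
ee_pos: [0.4218, 0.3328, 0.1116]
tcp_rot: [-3.14, -0.001, 2.72]
ft_force: [0.5, -0.8, 0.7]
grip_width: 0.0642
```

Request:
carry_out(
  fingers=[75,75,75,75,75],
  linear=[
    [0.47,0.36,0.05],
    [0.44,0.39,0.04],
    [0.41,0.42,0.05],
    [0.37,0.45,0.04],
    [0,0,0],
  ],
  turn=[-0.95,-0.94,-0.95,-0.94,0],
)

```text
time_s: 36.2
ee_pos: [0.3993, 0.3745, 0.1081]
tcp_rot: [-3.141, -0.001, 3.021]
ft_force: [0.3, -1.3, 0.1]
grip_width: 0.064
```

```bash
python3 - <<'E'
from box import *
c=snap("side","9");t=snap("top","9")
draw(c,(160,240,110,210),3.9,[],"pics/v12.png")
a=np.linspace(0,2*np.pi,50)
ci=lambda c,x,y,r,z:proj(c,np.c_[x+r*np.cos(a),y+r*np.sin(a),0*a+z])
im=[]
for k,(cam,cr) in enumerate(((c,(230,275,180,220)),(t,(218,263,195,235)))):
    draw(cam,cr,8.5,[box(cam,.506,.1785,90.6)[0],ci(cam,.506,.1785,.0205,.028)],f"pics/q{k}.png"); im.append(cv2.imread(f"pics/q{k}.png"))
cv2.imwrite("pics/v13.png",np.vstack(im)[:, :])
E
python3 plan.py .401 .3745 .02 173
```

```text
t 36.3 pos [0.4002 0.3735 0.1084] rpy [-1.7995e+02 -2.0000e-02  1.7292e+02] F [-0.5 -0.1  1.1] w 0.064
"linear": [[-0.01, 0.01, 0.88], [-0.01, 0.01, 0.89], [-0.01, 0.01, 0.88], [0.0, 0.01, 0.89], [-0.01, 0.02, 0.88]] "turn": [-0.0, -0.0, -0.01, -0.0, -0.01]
```

View pics/v13.png

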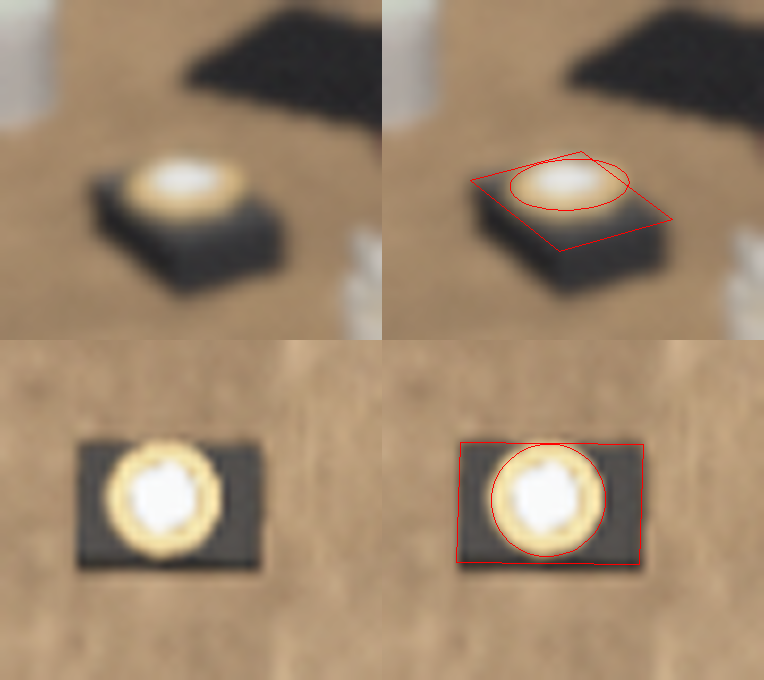

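View pics/v12.png

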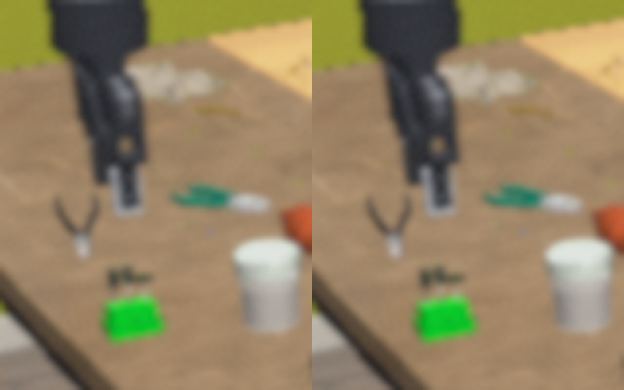

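```bash
cat > rel.py <<'E'
from box import *
from scipy.optimize import minimize
S=8
def up(c,cr): u0,u1,v0,v1=cr; return cv2.resize(c["image"][v0:v1,u0:u1],None,fx=S,fy=S,interpolation=cv2.INTER_CUBIC).astype(int)
def big(m):
    k,l,s,_=cv2.connectedComponentsWithStats(m.astype(np.uint8)); return (l==1+np.argmax(s[1:,4])).astype(np.uint8)
def fitmask(c,cr,g,hull,q0):
    u0,u1,v0,v1=cr
    def f(q):
        m=np.zeros_like(g); cv2.fillConvexPoly(m,cv2.convexHull(((hull(q)-[u0,v0]+.5)*S*16).astype(np.int32)),1,shift=4); return (m!=g).sum()/g.sum()
    q0=np.array(q0,float); n=len(q0); st=[3,3,5][:n]
    return min((minimize(f,q0+d,method="Nelder-Mead",options=dict(initial_simplex=np.vstack([q0+d]+[q0+d+np.eye(n)[i]*st[i] for i in range(n)]))) for d in ([0]*n,[2]*n,[-2]*n)),key=lambda r:r.fun)
a=np.linspace(0,2*np.pi,80)
def cyl(c,r,zs): return lambda q: np.vstack([proj(c,np.c_[q[0]/1e3+r*np.cos(a),q[1]/1e3+r*np.sin(a),0*a+z]) for z in zs])
def run(c,name,crops):
    im=up(c,crops['block']); g=im.mean(2); hsv=cv2.cvtColor(np.clip(im,0,255).astype(np.uint8),cv2.COLOR_BGR2HSV).astype(int)
    bg=np.median(g[:40]); 
    bright=(im[...,1]>bg+.35*(230-bg)) if 'dialin' in crops else np.zeros(g.shape,bool)
    dm=big(bright) if bright.any() else None
    dark=g<(bg+70)/2
    m=dark if dm is None else (dark|cv2.dilate(dm,np.ones((25,25))).astype(bool))
    m=big(m); r=fitmask(c,crops['block'],m,lambda q:np.vstack(box(c,q[0]/1e3,q[1]/1e3,q[2])),[506,178,90.5]); print(name,'block',r.x.round(2),round(r.fun,3))
    if dm is not None:
        r=fitmask(c,crops['block'],dm,cyl(c,.0205,[.022,.028]),[506,178]); print(name,'dial',r.x.round(2),round(r.fun,3))
    im=up(c,crops['jar']); 
    j=big((im.min(2)>165)); 
    if name=='top':
        r=fitmask(c,crops['jar'],j,cyl(c,.027,[.062]),[504,329]); print(name,'jar',r.x.round(2),round(r.fun,3))
E
python3 - <<'E'
from rel import *
for tag in "5","9":
    for n,cb,cj in(("top",(220,258,198,232),(170,206,195,228)),("side",(232,273,190,219),(210,250,145,185))):
        cr=dict(block=cb,jar=cj); 
        if tag=="9": cr['dialin']=1
        print(tag,end=' '); run(load(f"{n}{tag}.npz"),n,cr)
E
```

```text
5 top block [506.72 178.52  91.16] 0.037
top jar [503.94 328.8 ] 0.05
5 side block [507.07 182.9   88.97] 0.113
9 top block [507.24 178.48  91.19] 0.051
top dial [507.59 179.46] 0.114
top jar [503.94 328.8 ] 0.044
9 side block [508.14 184.57  89.26] 0.113
side dial [510.87 189.59] 0.518
```

Request:
carry_out(
  fingers=[75,75,75,75,75],
  linear=[
    [-0.03,0.06,0.9],
    [0,0,1],
    [0,0,1],
    [0,0,0.8],
    [0,0,0.5],
  ],
  turn=[0,0,0,0,0],
)

```text
time_s: 36.92
ee_pos: [0.4009, 0.3747, 0.024]
tcp_rot: [-3.141, -0.0, 3.019]
ft_force: [-0.2, 0.4, 0.3]
grip_width: 0.0642
```

```bash
python3 - <<'E'
from box import *
c=snap("side","10")
draw(c,(165,235,140,210),5.5,[],"pics/v14.png")
E
python3 plan.py .401 .3745 .002 173
```

```text
t 36.98 pos [0.4006 0.3745 0.0233] rpy [-1.7991e+02 -5.0000e-02  1.7299e+02] F [-0.5 -0.1 -0.4] w 0.0643
"linear": [[-0.01, 0.0, 0.53], [-0.01, 0.0, 0.53]] "turn": [-0.0, -0.0]
```

View pics/v14.png

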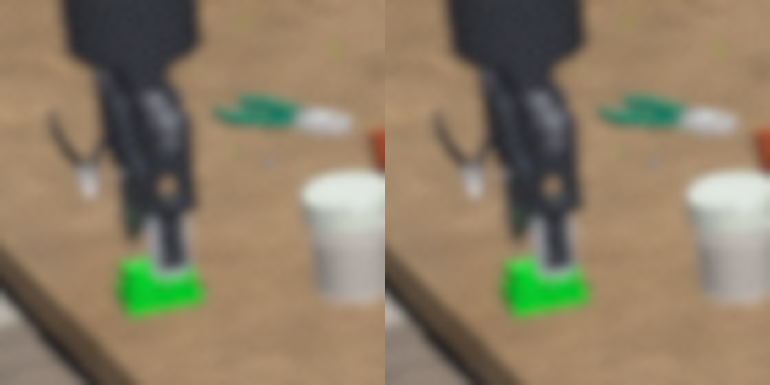

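Request:
carry_out(
  fingers=[75,75,75,60,50],
  linear=[
    [0,0,0.5],
    [0,0,0.5],
    [0,0,0.05],
    [0,0,0],
    [0,0,0],
  ],
  turn=[0,0,0,0,0],
  force=25,
)

```text
time_s: 37.6
ee_pos: [0.4011, 0.3754, 0.0042]
tcp_rot: [3.141, 0.0, 3.02]
ft_force: [0.7, -0.5, -0.5]
grip_width: 0.0427
```

Request:
carry_out(
  fingers=[25,25,20,20,20],
  linear=[
    [0,0,0],
    [0,0,0],
    [0,0,0],
    [0,0,0],
    [0,0,0],
  ],
  turn=[0,0,0,0,0],
  force=30,
)

```text
time_s: 38.22
ee_pos: [0.4011, 0.3755, 0.0044]
tcp_rot: [3.141, 0.0, 3.02]
ft_force: [-0.3, -0.9, 6.1]
grip_width: 0.0292
```

Request:
carry_out(
  fingers=[20,20,20,20,20],
  linear=[
    [0,0,-0.3],
    [0,0,-1],
    [0,0,-1],
    [0,0,-1],
    [0,0,-1],
  ],
  turn=[0,0,0,0,0],
)

```text
time_s: 38.85
ee_pos: [0.4009, 0.3752, 0.0908]
tcp_rot: [3.142, 0.0, 3.02]
ft_force: [-0.0, -0.3, -1.6]
grip_width: 0.0284
```

```bash
python3 - <<'E'
from box import *
c=snap("side","11")
draw(c,(165,235,110,180),5.5,[],"pics/v15.png")
E
python3 plan.py .506 .104 .12 90.6
```

```text
t 38.9 pos [0.4019 0.3761 0.0931] rpy [1.7984e+02 1.0000e-01 1.7301e+02] F [1.3 0.2 1.4] w 0.0288
"linear": [[-0.36, -0.68, -0.07], [-0.41, -0.65, -0.07], [-0.46, -0.61, -0.07], [-0.5, -0.58, -0.07], [-0.55, -0.54, -0.07]] "turn": [0.95, 0.95, 0.95, 0.95, 0.95]
"linear": [[-0.58, -0.5, -0.07], [-0.62, -0.45, -0.07], [-0.65, -0.4, -0.07], [-0.68, -0.35, -0.07], [-0.71, -0.3, -0.07]] "turn": [0.95, 0.94, 0.95, 0.94, 0.95]
"linear": [[-0.73, -0.24, -0.07], [-0.74, -0.19, -0.07], [-0.75, -0.13, -0.07], [-0.76, -0.08, -0.07], [-0.77, -0.02, -0.07]] "turn": [0.94, 0.95, 0.94, 0.95, 0.94]
"linear": [[-0.77, 0.04, -0.07], [-0.76, 0.1, -0.07], [-0.75, 0.16, -0.08], [-0.74, 0.21, -0.07]] "turn": [0.95, 0.94, 0.95, 0.94]
```

View pics/v15.png

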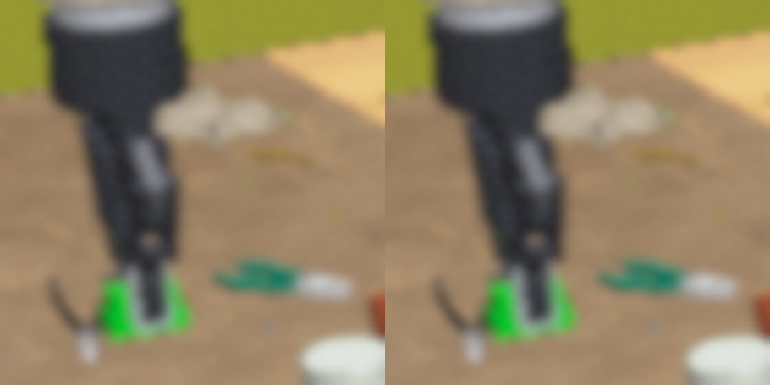

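Held level. Carry it over.

Request:
carry_out(
  fingers=[20,20,20,20,20],
  linear=[
    [-0.36,-0.68,-0.4],
    [-0.41,-0.65,-0.4],
    [-0.46,-0.61,-0.4],
    [-0.5,-0.58,-0.3],
    [-0.55,-0.54,-0.2],
  ],
  turn=[0.95,0.95,0.95,0.95,0.95],
)

```text
time_s: 39.52
ee_pos: [0.4285, 0.3031, 0.1241]
tcp_rot: [3.141, 0.0, 2.637]
ft_force: [0.3, 0.4, 0.3]
grip_width: 0.0289
```

Request:
carry_out(
  fingers=[20,20,20,20,20],
  linear=[
    [-0.58,-0.5,0],
    [-0.62,-0.45,0],
    [-0.65,-0.4,0],
    [-0.68,-0.35,0],
    [-0.71,-0.3,0],
  ],
  turn=[0.95,0.94,0.95,0.94,0.95],
)

```text
time_s: 40.15
ee_pos: [0.4561, 0.231, 0.1238]
tcp_rot: [-3.142, 0.0, 2.257]
ft_force: [0.0, -0.2, -1.1]
grip_width: 0.0286
```

Request:
carry_out(
  fingers=[20,20,20,20,20],
  linear=[
    [-0.73,-0.24,0],
    [-0.74,-0.19,0],
    [-0.75,-0.13,0],
    [-0.76,-0.08,0],
    [-0.77,-0.02,0],
  ],
  turn=[0.94,0.95,0.94,0.95,0.94],
)

```text
time_s: 40.78
ee_pos: [0.4834, 0.1595, 0.1239]
tcp_rot: [3.142, -0.0, 1.879]
ft_force: [-0.6, 0.6, 0.4]
grip_width: 0.0293
```

Request:
carry_out(
  fingers=[20,20,20,20,20],
  linear=[
    [-0.77,0.04,0],
    [-0.76,0.1,0],
    [-0.75,0.16,0],
    [-0.74,0.21,0],
    [0,0,0],
  ],
  turn=[0.95,0.94,0.95,0.94,0],
)

```text
time_s: 41.4
ee_pos: [0.5056, 0.1016, 0.124]
tcp_rot: [3.141, 0.001, 1.578]
ft_force: [0.4, -0.1, -1.1]
grip_width: 0.0293
```

```bash
python3 plan.py .506 .104 .02 90.6
```

```text
t 41.4 pos [0.5056 0.1016 0.124 ] rpy [1.7998e+02 4.0000e-02 9.0410e+01] F [ 0.4 -0.1 -1.1] w 0.0293
"linear": [[0.02, 0.0, 0.87], [0.02, 0.0, 0.87], [0.02, 0.01, 0.86], [0.02, 0.0, 0.87], [0.02, 0.01, 0.86]] "turn": [-0.01, -0.01, -0.01, -0.0, -0.01]
"linear": [[0.02, 0.0, 0.87]] "turn": [-0.0]
```

Request:
carry_out(
  fingers=[20,20,20,20,20],
  linear=[
    [0.12,0.05,0.8],
    [0,0,1],
    [0,0,1],
    [0,0,1],
    [0,0,0.8],
  ],
  turn=[0,0,0,0,0],
)

```text
time_s: 42.02
ee_pos: [0.5053, 0.1063, 0.0302]
tcp_rot: [-3.14, 0.0, 1.583]
ft_force: [1.0, 0.5, -0.4]
grip_width: 0.0289
```

Request:
carry_out(
  fingers=[20,20,20,20],
  linear=[
    [0,0,0.6],
    [0,0,0.3],
    [0,0,0],
    [0,0,0],
  ],
  turn=[0,0,0,0],
)

```text
time_s: 42.52
ee_pos: [0.5065, 0.1056, 0.0143]
tcp_rot: [3.141, -0.0, 1.581]
ft_force: [0.5, -1.2, -0.8]
grip_width: 0.0289
```

```bash
python3 - <<'E'
from box import *
c=snap("side","12")
draw(c,(225,300,165,235),5.3,[np.vstack(box(c,.5065,.104,90.6,z0=.004,h=.013,w=.03,l=.046))],"pics/v16.png")
E
python3 plan.py .5065 .104 .0045 90.6
```

```text
t 42.58 pos [0.5065 0.1056 0.0144] rpy [ 1.7995e+02 -2.0000e-02  9.0610e+01] F [ 1.1 -1.4 -0.2] w 0.0291
"linear": [[-0.08, 0.0, 0.49]] "turn": [0.0]
```

View pics/v16.png

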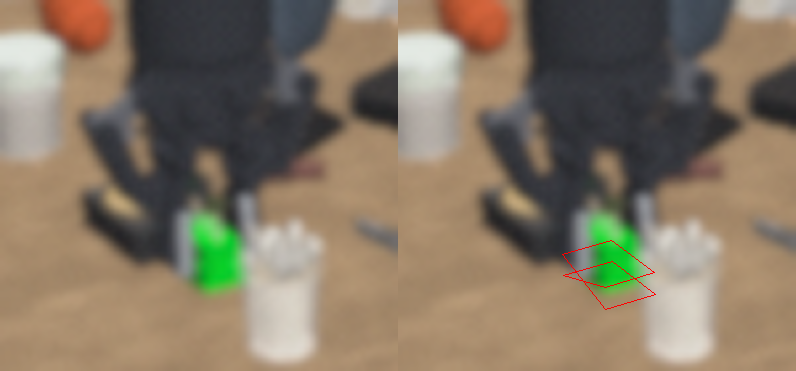

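Request:
carry_out(
  fingers=[20,20,20,20,20],
  linear=[
    [-0.08,0,0.2],
    [0,0,0.2],
    [0,0,0.06],
    [0,0,0],
    [0,0,0],
  ],
  turn=[0,0,0,0,0],
)

```text
time_s: 43.2
ee_pos: [0.5062, 0.1039, 0.0047]
tcp_rot: [3.142, -0.0, 1.582]
ft_force: [0.9, 0.1, -0.9]
grip_width: 0.0288
```

Request:
carry_out(
  fingers=[20,20,20],
  linear=[
    [0,0,0.03],
    [0,0,0],
    [0,0,0],
  ],
  turn=[0,0,0],
)

```text
time_s: 43.58
ee_pos: [0.5063, 0.1039, 0.0044]
tcp_rot: [3.141, -0.0, 1.581]
ft_force: [-0.6, 0.4, 5.7]
grip_width: 0.0293
```

Request:
carry_out(
  fingers=[40,50,65,75,75],
  linear=[
    [0,0,0],
    [0,0,0],
    [0,0,0],
    [0,0,-0.4],
    [0,0,-1],
  ],
  turn=[0,0,0,0,0],
)

```text
time_s: 44.2
ee_pos: [0.5056, 0.1037, 0.0322]
tcp_rot: [-3.14, 0.001, 1.581]
ft_force: [-0.2, -0.0, -0.1]
grip_width: 0.064
```

Request:
carry_out(
  fingers=[75,75,75,75,75],
  linear=[
    [0,0,-1],
    [0,0,-1],
    [0,0,-1],
    [0,0,-1],
    [0,0,-0.8],
  ],
  turn=[0,0,0,0,0],
)

```text
time_s: 44.82
ee_pos: [0.5063, 0.1039, 0.1293]
tcp_rot: [3.141, -0.0, 1.581]
ft_force: [-0.7, 0.1, 1.0]
grip_width: 0.0644
```

```bash
python3 plan.py .416 -.2 .13 70; python3 - <<'E'
from rel import *
# loupe refined from side0/top0: dark+white blob
for n,cr in(("top",(345,378,230,262)),("side",(278,314,258,296))):
    c=load(n+"0.npz"); im=up(c,cr); g=im.mean(2); bg=np.median(g); sat=im.max(2)-im.min(2)
    m=big(cv2.morphologyEx(((g<bg*.72)|(sat<22)).astype(np.uint8),cv2.MORPH_CLOSE,np.ones((17,17))))
    r=fitmask(c,cr,m,lambda q:np.vstack([cyl(c,.017,[0,.006])(q),cyl(c,.0145,[.03])(q)]),[416,-199]); print(n,r.x,r.fun)
E
```

```text
t 44.83 pos [0.5063 0.1039 0.1293] rpy [ 1.7996e+02 -2.0000e-02  9.0600e+01] F [-0.7  0.1  1. ] w 0.0644
"linear": [[-0.95, -0.29, 0.0], [-0.95, -0.27, 0.0], [-0.96, -0.25, 0.0], [-0.96, -0.23, 0.0], [-0.97, -0.21, 0.0]] "turn": [0.28, 0.28, 0.28, 0.28, 0.28]
"linear": [[-0.97, -0.18, 0.0], [-0.98, -0.16, 0.0], [-0.98, -0.14, 0.0], [-0.98, -0.12, 0.0], [-0.99, -0.1, 0.0]] "turn": [0.28, 0.28, 0.28, 0.28, 0.28]
"linear": [[-0.99, -0.07, -0.01], [-0.99, -0.05, 0.0], [-0.99, -0.03, -0.01], [-0.99, -0.01, 0.0], [-0.99, 0.01, -0.01]] "turn": [0.28, 0.28, 0.28, 0.29, 0.28]
"linear": [[-0.99, 0.04, 0.0]] "turn": [0.29]
top [ 417.50731539 -200.01878549] 0.10062893081761007
side [ 417.06799316 -197.86206055] 0.23804447151995126
```

```bash
python3 plan.py .417 -.1995 .12 130
```

```text
t 44.83 pos [0.5063 0.1039 0.1293] rpy [ 1.7996e+02 -2.0000e-02  9.0600e+01] F [-0.7  0.1  1. ] w 0.0644
"linear": [[-0.95, -0.29, 0.03], [-0.93, -0.33, 0.03], [-0.92, -0.37, 0.03], [-0.9, -0.41, 0.03], [-0.88, -0.45, 0.03]] "turn": [-0.54, -0.54, -0.54, -0.54, -0.54]
"linear": [[-0.86, -0.48, 0.03], [-0.84, -0.52, 0.03], [-0.82, -0.56, 0.03], [-0.79, -0.59, 0.03], [-0.76, -0.62, 0.03]] "turn": [-0.54, -0.54, -0.53, -0.54, -0.53]
"linear": [[-0.74, -0.66, 0.03], [-0.71, -0.69, 0.03], [-0.68, -0.72, 0.03], [-0.65, -0.74, 0.03], [-0.61, -0.77, 0.02]] "turn": [-0.54, -0.53, -0.54, -0.53, -0.54]
"linear": [[-0.58, -0.8, 0.03]] "turn": [-0.53]
```

Request:
carry_out(
  fingers=[75,75,75,75,75],
  linear=[
    [-0.95,-0.29,0],
    [-0.93,-0.33,0],
    [-0.92,-0.37,0],
    [-0.9,-0.41,0],
    [-0.88,-0.45,0],
  ],
  turn=[-0.54,-0.54,-0.54,-0.54,-0.54],
)

```text
time_s: 45.45
ee_pos: [0.4779, 0.0083, 0.1284]
tcp_rot: [3.142, -0.0, 1.799]
ft_force: [-0.7, 0.1, 0.2]
grip_width: 0.0641
```

Request:
carry_out(
  fingers=[75,75,75,75,75],
  linear=[
    [-0.86,-0.48,0],
    [-0.84,-0.52,0],
    [-0.82,-0.56,0],
    [-0.79,-0.59,0],
    [-0.76,-0.62,0],
  ],
  turn=[-0.54,-0.54,-0.53,-0.54,-0.53],
)

```text
time_s: 46.08
ee_pos: [0.4501, -0.0864, 0.1284]
tcp_rot: [3.141, -0.0, 2.013]
ft_force: [-1.2, -0.5, 0.2]
grip_width: 0.0638
```

Request:
carry_out(
  fingers=[70,70,70,70,70],
  linear=[
    [-0.74,-0.66,0.1],
    [-0.71,-0.69,0.1],
    [-0.68,-0.72,0.2],
    [-0.65,-0.74,0.2],
    [-0.61,-0.77,0.2],
  ],
  turn=[-0.54,-0.53,-0.54,-0.53,-0.54],
)

```text
time_s: 46.7
ee_pos: [0.4223, -0.1811, 0.1123]
tcp_rot: [3.141, 0.0, 2.228]
ft_force: [0.8, -0.5, 0.5]
grip_width: 0.06
```

Request:
carry_out(
  fingers=[70,70,70],
  linear=[
    [-0.58,-0.8,0.5],
    [0,0,0.6],
    [0,0,0],
  ],
  turn=[-0.53,0,0],
)

```text
time_s: 47.08
ee_pos: [0.4164, -0.1986, 0.0894]
tcp_rot: [-3.141, -0.002, 2.268]
ft_force: [-0.4, -0.1, 0.8]
grip_width: 0.0599
```

```bash
python3 - <<'E'
from bur import *
c=snap("side","13");t=snap("top","13")
draw(c,(255,345,205,300),4.3,[],"pics/v17.png")
draw(t,(170,310,185,255),2.8,[],"pics/v18.png")
T=(t,(249,279,196,232))
print(fit([T],(.506,.104,90.6)))
E
python3 plan.py .417 -.1995 .03 130
```

```text
(array([507.847939  , 104.09738193,  90.32070543]), np.float64(0.11700121991793279))
t 47.17 pos [ 0.4171 -0.1986  0.0901] rpy [-1.7999e+02 -4.0000e-02  1.3001e+02] F [ 0.7 -0.2  0.8] w 0.0597
"linear": [[-0.01, -0.01, 0.75], [-0.01, -0.01, 0.75], [-0.01, -0.01, 0.75], [0.0, 0.0, 0.75]] "turn": [0.0, 0.0, 0.0, 0.0]
```

View pics/v17.png

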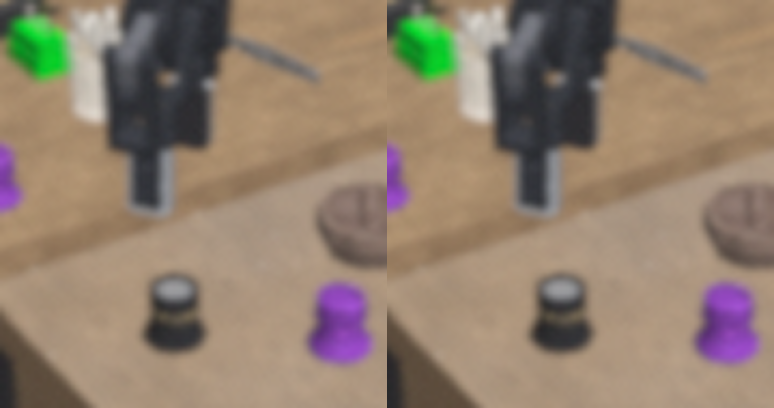

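View pics/v18.png

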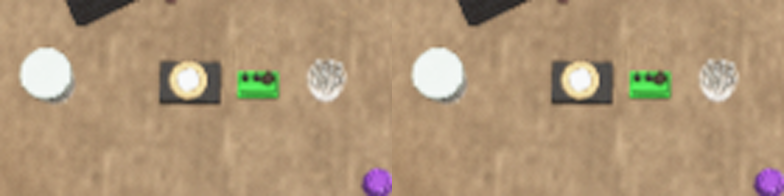

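Request:
carry_out(
  fingers=[70,70,70,70,70],
  linear=[
    [-0.03,-0.03,0.9],
    [0,0,1],
    [0,0,1],
    [0,0,0.8],
    [0,0,0.5],
  ],
  turn=[0,0,0,0,0],
)

```text
time_s: 47.8
ee_pos: [0.4172, -0.1996, 0.0057]
tcp_rot: [3.141, -0.0, 2.27]
ft_force: [0.2, -0.1, 0.3]
grip_width: 0.06
```

Request:
carry_out(
  fingers=[65,55,45,35,30],
  linear=[
    [0,0,0.1],
    [0,0,0],
    [0,0,0],
    [0,0,0],
    [0,0,0],
  ],
  turn=[0,0,0,0,0],
  force=25,
)

```text
time_s: 48.42
ee_pos: [0.4173, -0.2003, 0.0047]
tcp_rot: [3.141, 0.001, 2.269]
ft_force: [-1.1, 1.2, 6.9]
grip_width: 0.0298
```

Request:
carry_out(
  fingers=[25,25,25,25],
  linear=[
    [0,0,0],
    [0,0,0],
    [0,0,0],
    [0,0,0],
  ],
  turn=[0,0,0,0],
)

```text
time_s: 48.92
ee_pos: [0.4173, -0.2003, 0.0047]
tcp_rot: [3.141, 0.001, 2.269]
ft_force: [-1.1, 1.1, 6.9]
grip_width: 0.03
```

```bash
python3 - <<'E'
from bur import *
c=snap("side","14")
draw(c,(255,345,205,300),4.3,[],"pics/v19.png")
E
python3 plan.py
```

```text
t 48.98 pos [ 0.4173 -0.2003  0.0047] rpy [1.7995e+02 4.0000e-02 1.2999e+02] F [-0.5  1.4  5.8] w 0.0299
```

View pics/v19.png

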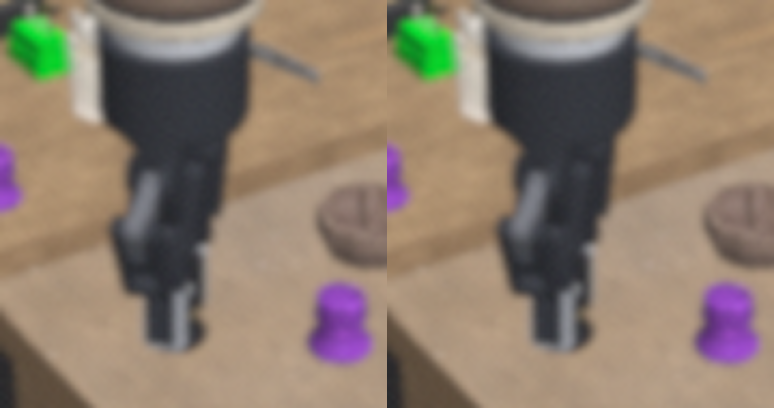

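Request:
carry_out(
  fingers=[25,25,25,25,25],
  linear=[
    [0,0,-0.4],
    [0,0,-1],
    [0,0,-1],
    [0,0,-1],
    [0,0,-1],
  ],
  turn=[0,0,0,0,0],
)

```text
time_s: 49.6
ee_pos: [0.4167, -0.2003, 0.0932]
tcp_rot: [3.141, 0.0, 2.268]
ft_force: [0.4, -0.3, -1.1]
grip_width: 0.0298
```

```bash
python3 - <<'E'
from bur import *
c=snap("side","15")
draw(c,(255,345,175,270),4.3,[],"pics/v20.png")
E
python3 plan.py .448 .178 .1 180
```

```text
t 49.65 pos [ 0.4177 -0.2009  0.0952] rpy [1.7990e+02 1.3000e-01 1.2995e+02] F [ 0.9 -0.9  1.7] w 0.0296
"linear": [[0.68, 0.67, -0.01], [0.65, 0.7, -0.01], [0.62, 0.72, -0.01], [0.58, 0.75, -0.01], [0.55, 0.77, -0.01]] "turn": [-0.55, -0.55, -0.55, -0.55, -0.54]
"linear": [[0.52, 0.8, -0.01], [0.48, 0.82, -0.01], [0.44, 0.84, -0.01], [0.41, 0.86, -0.01], [0.37, 0.87, -0.01]] "turn": [-0.55, -0.54, -0.55, -0.54, -0.55]
"linear": [[0.33, 0.89, -0.01], [0.29, 0.9, -0.01], [0.25, 0.92, -0.02], [0.21, 0.93, -0.01], [0.17, 0.93, -0.02]] "turn": [-0.54, -0.55, -0.54, -0.55, -0.54]
"linear": [[0.13, 0.94, -0.01], [0.09, 0.95, -0.02], [0.05, 0.95, -0.01], [0.01, 0.95, -0.02], [-0.03, 0.95, -0.01]] "turn": [-0.55, -0.54, -0.55, -0.54, -0.55]
```

View pics/v20.png

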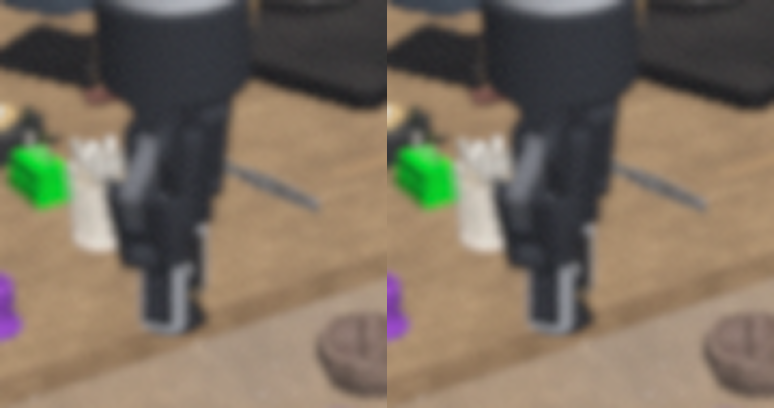

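Request:
carry_out(
  fingers=[25,25,25,25,25],
  linear=[
    [0.68,0.67,-0.1],
    [0.65,0.7,-0.1],
    [0.62,0.72,-0.1],
    [0.58,0.75,0],
    [0.55,0.77,0],
  ],
  turn=[-0.55,-0.55,-0.55,-0.55,-0.54],
)

```text
time_s: 50.28
ee_pos: [0.4243, -0.1039, 0.098]
tcp_rot: [-3.142, -0.0, 2.491]
ft_force: [0.1, 0.2, 1.2]
grip_width: 0.0299
```

Request:
carry_out(
  fingers=[25,25,25,25,25],
  linear=[
    [0.52,0.8,0],
    [0.48,0.82,0],
    [0.44,0.84,0],
    [0.41,0.86,0],
    [0.37,0.87,0],
  ],
  turn=[-0.55,-0.54,-0.55,-0.54,-0.55],
)

```text
time_s: 50.9
ee_pos: [0.432, -0.0095, 0.0981]
tcp_rot: [3.142, 0.0, 2.709]
ft_force: [0.2, -0.6, 0.5]
grip_width: 0.0296
```

Request:
carry_out(
  fingers=[25,25,25,25,25],
  linear=[
    [0.33,0.89,0],
    [0.29,0.9,0],
    [0.25,0.92,0],
    [0.21,0.93,0],
    [0.17,0.93,0],
  ],
  turn=[-0.54,-0.55,-0.54,-0.55,-0.54],
)

```text
time_s: 51.52
ee_pos: [0.4397, 0.0852, 0.0981]
tcp_rot: [3.142, 0.0, 2.927]
ft_force: [0.8, -0.3, 0.1]
grip_width: 0.0304
```

Request:
carry_out(
  fingers=[25,25,25,25,25],
  linear=[
    [0.13,0.94,0],
    [0.09,0.95,0],
    [0.05,0.95,0],
    [0.01,0.95,0],
    [-0.03,0.95,0],
  ],
  turn=[-0.55,-0.54,-0.55,-0.54,-0.55],
)

```text
time_s: 52.15
ee_pos: [0.447, 0.1799, 0.0981]
tcp_rot: [3.142, 0.0, -3.138]
ft_force: [0.0, -0.5, -1.1]
grip_width: 0.0297
```

Request:
carry_out(
  fingers=[25],
  linear=[
    [0,0,0],
  ],
  turn=[0],
)

```text
time_s: 52.28
ee_pos: [0.4471, 0.1805, 0.0981]
tcp_rot: [3.141, 0.0, -3.138]
ft_force: [0.5, 0.2, 0.2]
grip_width: 0.0297
```

```bash
python3 plan.py .448 .178 .02 180
```

```text
t 52.27 pos [0.4471 0.1805 0.0981] rpy [ 1.7997e+02  2.0000e-02 -1.7977e+02] F [0.5 0.2 0.2] w 0.0297
"linear": [[-0.01, -0.03, 0.98], [-0.01, -0.03, 0.97], [-0.01, -0.03, 0.98], [-0.02, -0.04, 0.97]] "turn": [0.01, 0.01, 0.02, 0.01]
```

Request:
carry_out(
  fingers=[25,25,25,25,25],
  linear=[
    [-0.05,-0.12,0.9],
    [0,0,1],
    [0,0,1],
    [0,0,0.9],
    [0,0,0.3],
  ],
  turn=[0.05,0,0,0,0],
)

```text
time_s: 52.9
ee_pos: [0.4474, 0.1753, 0.0153]
tcp_rot: [-3.14, -0.001, 3.137]
ft_force: [-0.1, -0.3, -0.7]
grip_width: 0.0298
```

Request:
carry_out(
  fingers=[25,25,25],
  linear=[
    [0,0,0.1],
    [0,0,0],
    [0,0,0],
  ],
  turn=[0,0,0],
)

```text
time_s: 53.28
ee_pos: [0.4483, 0.1764, 0.0146]
tcp_rot: [3.141, 0.001, 3.138]
ft_force: [0.3, -0.1, -0.8]
grip_width: 0.0295
```

```bash
python3 - <<'E'
from rel import *
c=snap("side","16")
from station import env; p=env.get_obs()["ee_pos"]; z=p[2]-.0047
draw(c,(205,285,155,230),4.8,[cyl(c,.017,[z])([p[0]*1e3,p[1]*1e3]),cyl(c,.017,[z])([p[0]*1e3-2,p[1]*1e3])],"pics/v21.png")
E
python3 plan.py .448 .178 .0047 180
```

```text
t 53.33 pos [0.4482 0.1764 0.0146] rpy [1.7997e+02 4.0000e-02 1.7981e+02] F [-0.  -0.1 -0.3] w 0.0294
"linear": [[0.01, 0.08, 0.49]] "turn": [-0.04]
```

View pics/v21.png

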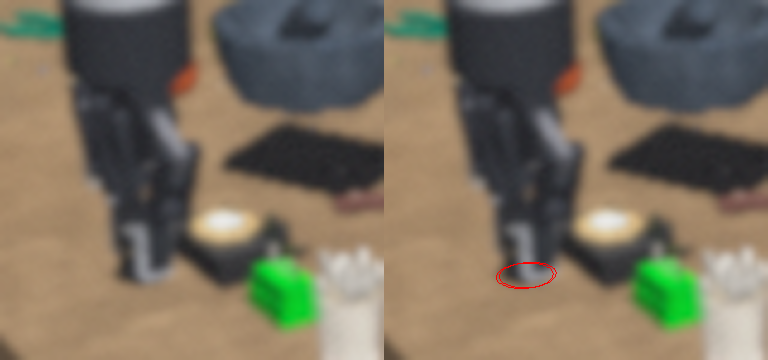

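Request:
carry_out(
  fingers=[25,25,25,25,25],
  linear=[
    [0,0.09,0.2],
    [0,0,0.2],
    [0,0,0.07],
    [0,0,0],
    [0,0,0],
  ],
  turn=[0,0,0,0,0],
)

```text
time_s: 53.95
ee_pos: [0.4477, 0.1781, 0.0048]
tcp_rot: [3.142, -0.0, 3.138]
ft_force: [-2.2, 0.1, 3.7]
grip_width: 0.0297
```

Request:
carry_out(
  fingers=[25,25,25],
  linear=[
    [0,0,0.04],
    [0,0,0],
    [0,0,0],
  ],
  turn=[0,0,0],
)

```text
time_s: 54.32
ee_pos: [0.4478, 0.1782, 0.0046]
tcp_rot: [3.141, -0.0, 3.138]
ft_force: [-4.3, -0.8, 17.1]
grip_width: 0.0301
```

Request:
carry_out(
  fingers=[25,38,45,55,65],
  linear=[
    [0,0,-0.04],
    [0,0,0],
    [0,0,0],
    [0,0,0],
    [0,0,0],
  ],
  turn=[0,0,0,0,0],
)

```text
time_s: 54.95
ee_pos: [0.448, 0.1781, 0.0046]
tcp_rot: [-3.142, -0.0, 3.138]
ft_force: [-0.6, 1.0, -0.2]
grip_width: 0.0557
```

Request:
carry_out(
  fingers=[65,65,65,65,65],
  linear=[
    [0,0,-0.5],
    [0,0,-1],
    [0,0,-1],
    [0,0,-1],
    [0,0,-1],
  ],
  turn=[0,0,0,0,0],
)

```text
time_s: 55.58
ee_pos: [0.4479, 0.1781, 0.096]
tcp_rot: [3.141, 0.0, 3.138]
ft_force: [-0.4, -0.3, -0.8]
grip_width: 0.0559
```

Request:
carry_out(
  fingers=[65,65,65,65,65],
  linear=[
    [0,0,-1],
    [0,0.8,-1],
    [0,1,-0.5],
    [0,1,0],
    [0,1,0],
  ],
  turn=[0,0,0,0,0],
)

```text
time_s: 56.2
ee_pos: [0.4479, 0.2551, 0.1446]
tcp_rot: [-3.141, -0.0, 3.138]
ft_force: [-0.3, -0.4, 0.1]
grip_width: 0.0556
```

Request:
carry_out(
  fingers=[65,65,65,65,65],
  linear=[
    [0,1,0],
    [0,1,0],
    [0,1,0],
    [0,1,0],
    [0,1,0],
  ],
  turn=[0,0,0,0,0],
)

```text
time_s: 56.82
ee_pos: [0.4485, 0.3554, 0.1447]
tcp_rot: [-3.142, -0.0, 3.138]
ft_force: [0.2, 0.7, 0.5]
grip_width: 0.0552
```

Request:
carry_out(
  fingers=[65,65,65,65,65],
  linear=[
    [0,1,0],
    [0,1,0],
    [0,1,0],
    [0,1,0],
    [0,1,0],
  ],
  turn=[0,0,0,0,0],
)

```text
time_s: 57.45
ee_pos: [0.4488, 0.4554, 0.1447]
tcp_rot: [-3.142, -0.0, 3.138]
ft_force: [0.1, -1.0, -0.3]
grip_width: 0.0555
```

```bash
python3 - <<'E'
from bur import fit
from rel import *
c=snap("side","17");t=snap("top","17")
draw(c,(205,305,145,225),3.9,[],"pics/v22.png")
draw(t,(170,310,185,255),2.8,[],"pics/v23.png")
print(fit([(t,(249,279,196,232))],(.506,.104,90.6)))
run(t,"top",dict(block=(220,258,198,226),jar=(170,206,195,228),dialin=1))
for n,c_,cr in(("top",t,(222,256,222,252)),("side",c,(218,245,190,222))):
    im=up(c_,cr); g=im.mean(2); bg=np.median(g); sat=im.max(2)-im.min(2)
    m=big(cv2.morphologyEx(((g<bg*.72)|(sat<22)).astype(np.uint8),cv2.MORPH_CLOSE,np.ones((17,17))))
    r=fitmask(c_,cr,m,lambda q:np.vstack([cyl(c_,.017,[0,.006])(q),cyl(c_,.0145,[.03])(q)]),[447,178]); print(n,'loupe',r.x,r.fun)
E
python3 plan.py
```

```text
(array([508.02290305, 104.0090375 ,  90.91811132]), np.float64(0.11788843295996451))
top block [507.26 178.52  91.16] 0.052
top dial [507.59 179.46] 0.111
top jar [503.95 328.8 ] 0.046
top loupe [448.94194433 178.47302698] 0.08094861660079052
side loupe [449.43652344 182.62060547] 0.32704756543765834
t 57.55 pos [0.4479 0.4571 0.1445] rpy [ 1.7993e+02 -1.0000e-02  1.7998e+02] F [-0.9  0.3 -0.8] w 0.056
```

View pics/v22.png

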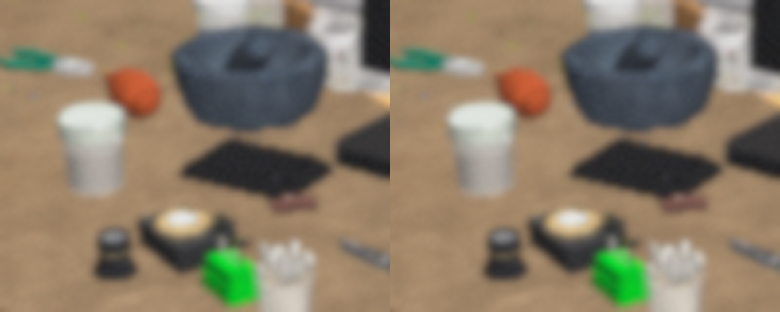

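View pics/v23.png

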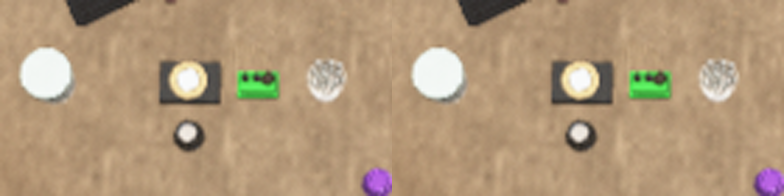

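```bash
python3 -c "
from station import env; print(env.job_done())"
```

```text
the job is handed in; nothing more can be done
None
```

The bench is set out and the job was handed in at about 57.6 s. I placed the block, dial holder, bur stand and loupe in the order you gave.

The block first landed about 3.5 mm off along the line, so I regrasped it and shifted it before putting the dial on.

Last checks with the top camera, in mm:

| Item | Position (x, y) | Target | Result |
|---|---|---|---|
| Jar | 504, 328.8 | – | landmark |
| Swab cup | about 507, 29.5 | – | landmark |
| Block | 507, 178.5, long side about 91° | 505.5, 179, along the line at about 90.6° | within about 2 mm |
| Dial holder | 507.6, 179.5, dial up | centred on the block | about 1 mm off centre |
| Bur stand | 508, 104 | 506, 104 | within about 2 mm |
| Loupe | 449, 178.5, upright | 2 cm clear of the block | about 19 mm clear |

- **Camera and arm difference:** the top camera reads x about 1.5 mm higher than the arm does.
- **Side-camera fits:** the side-camera shape fits of the block (after the regrasp), dial and loupe were poor. They differed by 4 to 10 mm in y, so I did not use them; a simpler side-camera check of the block did agree with the top camera. The side picture by eye showed the same layout.
- **Mortar and puffer:** I did not touch or go near either of them. I did not measure their positions again at the end.

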